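Lock the cup-shelf foot with the hex key

ROBOT

A 6-joint arm with a two-finger parallel gripper is mounted at the origin on a cart in front of the work surface, level with it; the furniture and walls round the work are solid. World frame = base frame: x ahead of the robot, y to its left, z up, the work surface at z = 0. Lengths are in m, angles in rad, forces in N, time in s.
With the tool pointing down it reaches from about 0.25 to 0.725 m from the base axis. Payload 4 kg.
Tool frame: the origin (TCP) lies at the very end of the fingers, on their centre line; the grasp point (between the pads) lies 19 mm behind it; z points along the fingers, y is the direction in which the jaws open and shut (so a half turn about z gives the same grasp; the last joint's range is limited). The gripper opens to 85 mm and grips with 20 to 120 N. Pads are 22 mm wide; open, the fingers measure 114 mm over their backs; the gripper's body (76 mm by 85 mm) begins 54 mm behind the grasp point. The pads swing forward as they close: fully open they stand 13 mm farther back than shut.
Start: joints at [-1.244, 0.241, 0.005, 1.335, 0, 1.571], TCP at [0.161, -0.474, 0.201] pointing down, gripper open.
Joint ranges: [-2.72, 2.72], [-1.05, 1.87], [-1.09, 1.28], [-1.99, 2.15], [-1.42, 1.44], [-3.14, 3.14]. Speed limits (rad/s): [2.79, 2.79, 3.14, 3.14, 3.14, 3.14].

INTERFACE

Orientations are given as a unit quaternion [x, y, z, w].
In Python, from workcell import bot gives the robot as it stands.
- The arm moves only by the shell command python3 -m crank 'ROWS'. ROWS is JSON, a list that holds one entry, the list of rows, each a list of 5 numbers: the shift along the tool's x, y, z in mm, then the turn about the tool's z in degrees, then the closure in counts, from 0 (fully open) to 255 (shut). In form: [[[tx, ty, tz, turn, grip], ...]]. A call has 1 to 12 rows; each row shifts and turns the pose as measured when the row begins, along the tool's axes as they then stand; what a row does not reach is not made up. A row lasts 1/8 s, in which the tool goes at most 62.5 mm and 10.7 degrees, less where a joint would pass 70% of its speed; a pose out of reach is approached as far as the arm can. A call is refused whole if a number of a shift passes 62.5 or a number of a turn 10.7, either way. A call with a gripper value outside its range is refused whole. The fingers move at their own pace and stop on an object; the grip force is fixed at half the most. Time passes only in rows, so rows that do not move let the fingers close. It gives the time, the measured TCP pose, the force and the opening at its end, in the units of the state.
- bot.get_obs(): the state, without advancing time (a new reading comes with each control period).
- bot.camera(name): name is "scene" or "side" or "wrist"; returns a dict with "img" (480x640x3 uint8, blue, green, red), "depth" (480x640 float32, m along the optical axis (not along the pixel's ray), 0 where there is no reading), "fx", "fy", "cx", "cy" (pixels), "R" (3x3) and "t" (3): a world point X has camera coordinates R X + t; the wrist camera has in their place "T_tool_cam" (4x4, takes a point from camera to tool coordinates, whose origin is the TCP and whose axes are the flange's). Camera axes: x right, y down, z forward; pixel columns grow to the right and rows downward; lengths in m; the calibration is good to about 2 mm. A picture is of the moment at which its call begins: read the wrist's pose just before it.
- bot.job_done(): hands the job in, once; it reports no verdict.
The state is a dict: "clock": time; "joint_pos": joint angles; "joint_vel": joint speeds; "tau": joint torques, N m; "eef_pos": TCP position; "tool_rot": TCP orientation; "ft_force": force on the tool from outside, world axes, zero at the start; "ft_torque": the same for the moment, N m; "grip_width": finger opening in m.
Only numpy, scipy, OpenCV 4.12 (cv2) and the standard library are available. Lean on these libraries where they do the work, as an engineer would, in place of code of your own. Each camera call takes 0.05 s, during which the arm holds its last target.

TASK

We are putting up the cup shelf: of its two feet on the worktop, the one with the capped socket is already locked down. Take the hex key out of its wooden stand, seat it fully in the open hexagonal socket of the other foot and turn it clockwise (seen from above) until the foot's pointer points at that foot's post sleeve and it stops. Leave the key standing in the socket and let go.

Things in the scene. Friction and masses are not known exactly. Their poses are not given: they have to be found in the camera images.
- key_grip (a point): Centre of the hex key's dark wooden bar handle: 70 mm along x, 16 along y (grasp across it), 40 along z (up). Below it: stem, 52 mm flange (underside 50 mm below this point), steel hexagonal plug 30 mm long, tapering from 34 to 20 mm across flats, a corner along x. 0.2-0.4 kg. Stands loosely in a wooden ring 72 mm wide, 34 high; lift 30 mm straight up to clear it.
- socket (a point): Centre of the open socket's mouth, in the top of a steel disc (80 mm wide, top 38 mm above the worktop). Tapered dark hexagon, 36 mm across flats at the mouth, 21 at 32 mm depth: it centres the key. Seated, the key's flange rests on the disc, with 8 deg of play either way. z up; x runs along the disc's dark pointer and a corner: the bar goes along x or any 60 deg from it.
- open_foot: Fixed aluminium foot, plate 165 x 110 x 6 mm, that holds the disc; origin on the worktop, on the disc's axis; z up, x towards its post sleeve (steel tube 34 mm wide, 46 mm high, 85 mm from the axis). The pointer on the disc stands 4 mm proud, 31 to 51 mm from the axis. The twin foot has a white domed cap on its socket.
- lock (a joint): Angle of the steel disc in rad; grows as it turns clockwise seen from above. 1.571 = locked, at its stop, with the pointer towards the sleeve. Starts between 0.25 and 0.6; stays where it is left (friction about 0.05 N m).
Not all that is in view belongs to the job. Leave any purple look-alike of the part that bears key_grip alone.

How it is judged:
By the outcome, as a careful person would: the job done as asked, in the order asked, and still so for the second after the job is handed in, with the robot touching nothing.
It also fails if it takes over 48 s, if anything falls off the work surface, if the arm or the gripper's body presses on something with over 40 N, if the wrist force passes 120 N, or if a joint passes its speed limit or range.

## Working session

There is one attempt and no reset: what is moved stays moved. The work goes in short steps, Python scripts to look and compute and a shell command to move; the robot and the scene stay as the last step left them, time stands still between calls to the robot, and variables do not carry over. Pictures are saved under pics/ and viewed, and the job is handed in when it is done.

```bash
mkdir -p pics
python3 - <<'E'
from workcell import bot
import cv2,numpy as np
o=bot.get_obs(); print({k:np.round(v,3) for k,v in o.items()})
for n in ["scene","side"]:
    c=bot.camera(n); cv2.imwrite(f"pics/{n}0.png",c["img"]); np.savez(f"/tmp/{n}0.npz",**c)
    print(n,c["fx"],c["R"],c["t"])
E
```

```text
{'clock': np.float64(0.0), 'joint_pos': array([-1.244,  0.241,  0.004,  1.335,  0.   ,  1.571]), 'joint_vel': array([ 0.001,  0.001, -0.   ,  0.   , -0.   ,  0.001]), 'tau': array([-0.0000e+00, -3.7232e+01,  2.5241e+01,  1.7000e-02,  0.0000e+00,
       -0.0000e+00]), 'eef_pos': array([ 0.16 , -0.473,  0.201]), 'tool_rot': array([ 0.987,  0.163, -0.   , -0.001]), 'ft_force': array([ 0.627, -0.4  , -0.478]), 'ft_torque': array([-0.034, -0.039,  0.023]), 'grip_width': np.float64(0.086)}
scene 515.6962966716482 [[-0.86403369 -0.50336633 -0.00825417]
 [-0.36452656  0.63685394 -0.67936547]
 [ 0.3472264  -0.58398579 -0.73375365]] [0.43271843 0.25664119 0.75355867]
side 578.0504707607664 [[ 0.94736065 -0.31980733  0.01520077]
 [-0.2026065  -0.63558746 -0.74496926]
 [ 0.24790804  0.70267479 -0.66692559]] [-0.49532982  0.16279047  0.86151175]
```

View pics/scene0.png

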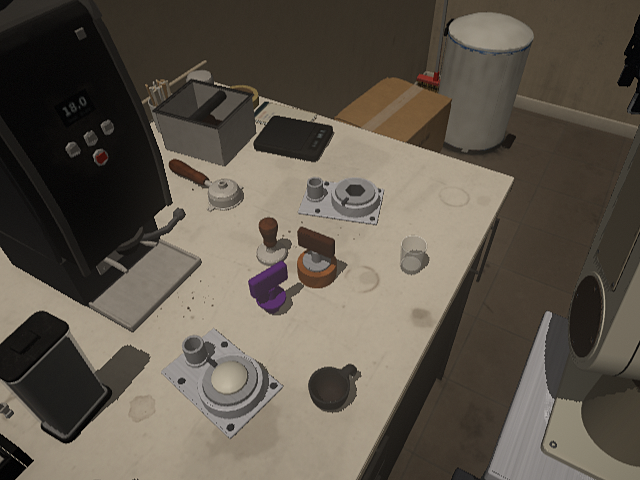

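View pics/side0.png

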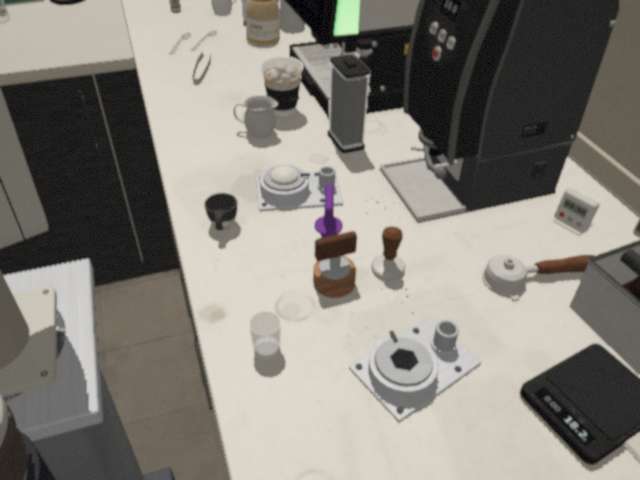

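```bash
cat > h.py <<'E'
import numpy as np,cv2
def load(n): 
    return dict(np.load(n,allow_pickle=True))
def cloud(c,T=None):
    d=c["depth"]; v,u=np.mgrid[:480,:640]
    P=np.stack([(u-c["cx"])/c["fx"]*d,(v-c["cy"])/c["fy"]*d,d],-1)
    if T is not None: return P@T[:3,:3].T+T[:3,3]
    W=(P-c["t"])@c["R"]
    W[d<=0]=np.nan
    return W
E
python3 - <<'E'
from h import *
a=[]
for n,(x0,y0,x1,y1) in dict(scene=(230,160,400,320),side=(270,200,490,430)).items():
    c=load(f"/tmp/{n}0.npz"); 
    im=c["img"][y0:y1,x0:x1]; s=600/im.shape[0]; s=min(s,800/im.shape[1])
    cv2.imwrite(f"pics/{n}z.png",cv2.resize(im,None,fx=s,fy=s,interpolation=cv2.INTER_CUBIC)); print(n,s)
    W=cloud(c); 
    print({p:np.round(W[p[1],p[0]],3) for p in ([(316,240),(300,232),(333,240),(356,192),(316,183),(268,285),(455,180)] if n=="scene" else [(336,245),(403,358),(446,328),(210,310)])})
    # orthomap
    S=W.reshape(-1,3); col=c["img"].reshape(-1,3)
    m=(S[:,0]>.2)&(S[:,0]<.7)&(S[:,1]>-.55)&(S[:,1]<.25)&(S[:,2]<.2)&(S[:,2]>-.02)
    S=S[m];col=col[m];o=np.argsort(S[:,2]);S=S[o];col=col[o]
    om=np.zeros((500,800,3),np.uint8); om[((.7-S[:,0])*1000).astype(int).clip(0,499),((.25-S[:,1])*1000).astype(int).clip(0,799)]=col
    om=cv2.dilate(om,np.ones((3,3)))
    cv2.imwrite(f"pics/{n}o.png",om)
E
```

```text
scene 3.75
{(316, 240): array([ 0.532, -0.023,  0.096]), (300, 232): array([ 0.562, -0.02 ,  0.102]), (333, 240): array([ 0.504, -0.032,  0.103]), (356, 192): array([ 0.571, -0.249,  0.018]), (316, 183): array([ 0.65 , -0.217,  0.032]), (268, 285): array([0.559, 0.086, 0.075]), (455, 180): array([ 0.41 , -0.409,  0.001])}
side 2.608695652173913
{(336, 245): array([ 0.536, -0.037,  0.094]), (403, 358): array([ 0.575, -0.221,  0.022]), (446, 328): array([ 0.657, -0.195,  0.029]), (210, 310): array([ 0.329, -0.026,  0.001])}
```

View pics/scenez.png

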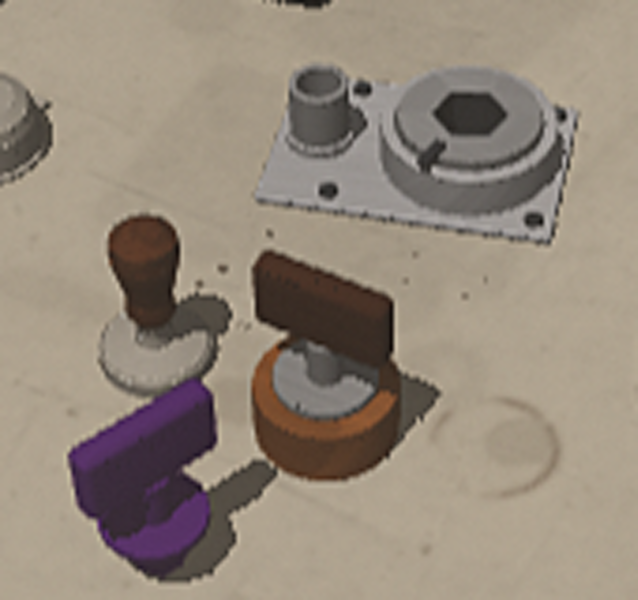

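View pics/sidez.png

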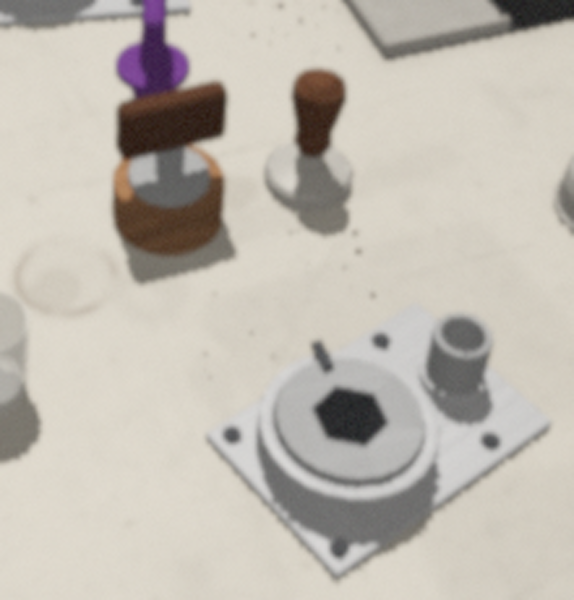

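View pics/sceneo.png

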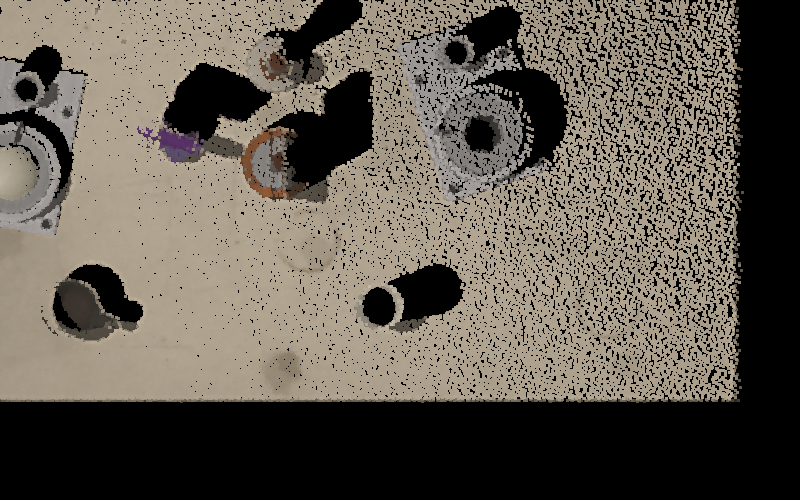

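Run:
```python
from h import *
def onplane(c,uv,z):
    uv=np.asarray(uv,float).reshape(-1,2)
    d=np.c_[(uv[:,0]-c["cx"])/c["fx"],(uv[:,1]-c["cy"])/c["fy"],np.ones(len(uv))]@c["R"]
    o=-c["R"].T@c["t"]; return (o+d*((z-o[2])/d[:,2])[:,None])[:,:2]
for n,(x0,y0,x1,y1),s in [("scene",(230,160,400,320),3.75),("side",(270,200,490,430),2.6087)]:
    c=load(f"/tmp/{n}0.npz"); g=c["img"].max(-1).astype(np.uint8)
    seed=(355,189) if n=="scene" else (403,359)
    m=(g<75).astype(np.uint8); nl,l=cv2.connectedComponents(m,connectivity=4); k=l==l[seed[1],seed[0]]
    print(n,"hexpix",k.sum(), g[seed[1],seed[0]])
    ct=max(cv2.findContours(k.astype(np.uint8),cv2.RETR_EXTERNAL,cv2.CHAIN_APPROX_NONE)[0],key=len)
    H=onplane(c,ct,.038); (ce,r)=cv2.minEnclosingCircle(H.astype(np.float32)); print("socket",np.round(ce,4),r, cv2.minAreaRect(H.astype(np.float32)))
    th=np.degrees(np.arctan2(H[:,1]-ce[1],H[:,0]-ce[0]));rr=np.hypot(*(H-ce).T)
    f=(rr**4*np.exp(6j*np.radians(th))).sum(); print("corner ang mod60",np.degrees(np.angle(f))/6)
    W=cloud(c)
    sub=W[y0:y1,x0:x1].reshape(-1,3); cc=c["img"][y0:y1,x0:x1].reshape(-1,3).astype(int)
    # key bar: above z .064..
    b=(sub[:,2]>.075)&(abs(sub[:,0]-.533)<.06)&(abs(sub[:,1]+.028)<.05)&(sub[:,2]<.12)&(cc[:,0]<cc[:,2]+5)
    P=sub[b]; print("bar n",b.sum(),"zmax",np.percentile(P[:,2],[5,50,98]),"minrect",cv2.minAreaRect((P[:,:2]).astype(np.float32)))
    t=P[P[:,2]>.099]; print("top",len(t),t.mean(0),cv2.minAreaRect(t[:,:2].astype(np.float32)))
    # pointer / sleeve
    pp=[((432/s+x0),(155/s+y0)),((320/s+x0),(80/s+y0)),(422/s+x0,167/s+y0),(442/s+x0,147/s+y0)] if n=="scene" else [((320/s+x0),(356/s+y0)),((462/s+x0),(335/s+y0)),(316/s+x0,344/s+y0),(327/s+x0,370/s+y0)]
    for q,z in zip(pp,[.042,.046,.042,.042]):
        w=onplane(c,q,z)[0]; print(np.round(w,4),np.round(np.linalg.norm(w-ce),4),np.degrees(np.arctan2(*(w-ce)[::-1])))
    # plate outline
    S=sub[(abs(sub[:,2]-.006)<.002)]
```

```text
scene hexpix 168 54
socket [ 0.5656 -0.232 ] 0.019068507477641106 ((0.5657232403755188, -0.2319691777229309), (0.03694015368819237, 0.03132413327693939), 29.661001205444336)
corner ang mod60 28.3823151357894
bar n 632 zmax [0.0775954  0.09681823 0.10506899] minrect ((0.5358996391296387, -0.028234686702489853), (0.0713130310177803, 0.01860184222459793), 0.061982207000255585)
top 280 [ 0.53523194 -0.02704495  0.10258086] ((0.5358353853225708, -0.028605904430150986), (0.06796932965517044, 0.017864137887954712), 0.206089049577713)
[ 0.5643 -0.1875] 0.0445 91.67932294599962
[ 0.6454 -0.2071] 0.0836 17.360163687613344
[ 0.5643 -0.1766] 0.0555 91.31274797178013
[ 0.5627 -0.1957] 0.0364 94.52817568683125
side hexpix 361 44
socket [ 0.5689 -0.2332] 0.017727388069033623 ((0.5687662959098816, -0.23306742310523987), (0.03108815848827362, 0.034287676215171814), 59.361881256103516)
corner ang mod60 27.21916497191904
bar n 826 zmax [0.07685244 0.09630512 0.10607643] minrect ((0.5375196933746338, -0.02928299270570278), (0.06956176459789276, 0.020200127735733986), 1.1498697996139526)
top 354 [ 0.53628993 -0.03143819  0.10343524] ((0.5378319025039673, -0.029334543272852898), (0.01997007615864277, 0.06892037391662598), 89.4172592163086)
[ 0.5684 -0.1944] 0.0389 90.80755887410136
[ 0.6487 -0.2081] 0.0836 17.460128431599212
[ 0.5697 -0.1859] 0.0474 89.03936240921993
[ 0.568  -0.2045] 0.0287 91.71935787300076
```

```bash
cat > st.py <<'E'
from workcell import bot
import numpy as np,sys
from scipy.spatial.transform import Rotation as R
o=bot.get_obs(); M=R.from_quat(o["tool_rot"]).as_matrix()
print("t %.2f"%o["clock"],"pos",np.round(o["eef_pos"],4),"head %.1f tilt %.2f"%(np.degrees(np.arctan2(M[1,0],M[0,0])),np.degrees(np.arccos(-M[2,2]))),"j",np.round(np.degrees(o["joint_pos"]),1),"F",np.round(o["ft_force"],1),"T",np.round(o["ft_torque"],2),"w %.4f"%o["grip_width"])
if len(sys.argv)>3:
    d=M.T@(np.array(sys.argv[1:4],float)-o["eef_pos"])*1000; print("tool delta mm",np.round(d,1))
E
python3 -m crank '[[[41,-25,0,0,0],[41,-25,0,0,0],[41,-25,0,0,0],[41,-25,0,0,0],[41,-25,0,0,0],[41,-25,0,0,0],[41,-25,0,0,0],[41,-25,0,0,0],[41,-25,0,0,0],[41,-25,0,0,0],[41,-25,0,0,0],[0,0,0,10,0]]]'; python3 st.py 0.537 -0.029 0.15
```

```text
clock: 1.6
eef_pos: [0.508, -0.0546, 0.1958]
tool_rot: [0.997, 0.072, -0.003, -0.003]
ft_force: [-0.5, -0.8, -0.3]
grip_width: 0.0854
t 1.60 pos [ 0.508  -0.0546  0.1958] head 8.2 tilt 0.51 j [ -6.3  15.5   1.8  76.6   0.3 165.4] F [-0.5 -0.8 -0.3] T [ 0.   -0.05  0.01] w 0.0854
tool delta mm [ 32.6 -20.8  45.8]
```

```bash
python3 -m crank '[[[32,-20,0,0,0],[0,0,0,-10.6,0],[0,0,0,-10.6,0],[0,0,0,-10.6,0],[0,0,0,-10.6,0],[0,0,0,-10.6,0],[0,0,0,-10.6,0],[0,0,0,-10.6,0],[0,0,0,-10.6,0],[0,0,0,-10.6,0],[0,0,0,-10.6,0],[0,0,0,-10.6,0]]]'; python3 -m crank '[[[0,0,0,-10.6,0],[0,0,0,-10.6,0],[0,0,0,-10.6,0],[0,0,0,-10.6,0],[0,0,0,-10.6,0],[0,0,0,-5,0]]]'; python3 st.py 0.537 -0.029 0.15
python3 - <<'E'
from workcell import bot
import cv2,numpy as np
o=bot.get_obs();c=bot.camera("wrist"); cv2.imwrite("pics/w1.png",c["img"]); np.savez("/tmp/w1.npz",pos=o["eef_pos"],q=o["tool_rot"],**c); print(c["T_tool_cam"])
E
```

```text
clock: 3.1
eef_pos: [0.5331, -0.0274, 0.1875]
tool_rot: [0.45, 0.893, -0.002, -0.012]
ft_force: [0.8, -0.4, 0.5]
grip_width: 0.0852
clock: 3.85
eef_pos: [0.5304, -0.0273, 0.1838]
tool_rot: [-0.047, 0.999, 0.004, -0.016]
ft_force: [-0.6, -0.1, -0.4]
grip_width: 0.0853
t 3.85 pos [ 0.5304 -0.0273  0.1838] head -174.6 tilt 1.89 j [-3.1 19.4  5.3 77.8  0.3 -8.5] F [-0.6 -0.1 -0.4] T [0.01 0.04 0.03] w 0.0853
tool delta mm [-7.4 -2.7 33.5]
[[ 2.50017710e-04 -9.53521571e-01 -3.01324660e-01  7.77295392e-02]
 [ 9.99999830e-01  3.97052999e-04 -4.26718915e-04  1.09809586e-04]
 [ 5.26527550e-04 -3.01324502e-01  9.53521509e-01 -1.72822791e-01]
 [ 0.00000000e+00  0.00000000e+00  0.00000000e+00  1.00000000e+00]]
```

View pics/w1.png

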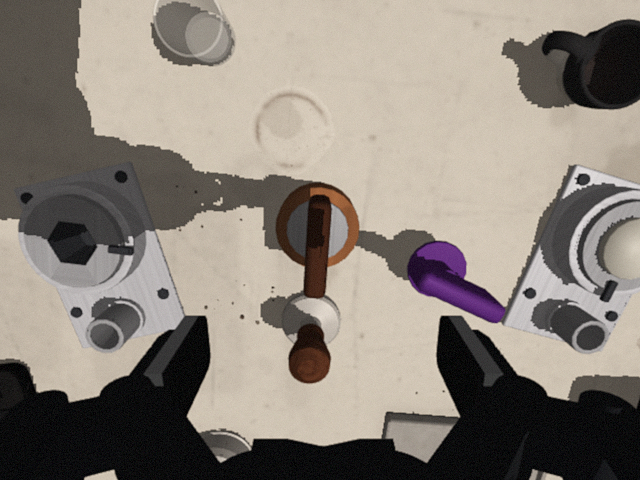

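Run:
```python
from h import *
from scipy.spatial.transform import Rotation as R
c=load("/tmp/w1.npz"); P=cloud(c,c["T_tool_cam"]); M=R.from_quat(c["q"]).as_matrix(); print("toolz",M[:,2])
W=P@M.T+c["pos"]; 
reg=np.zeros((480,640),bool); reg[180:310,290:345]=1
m=reg&(W[...,2]>.093)&(W[...,2]<.12); A=W[m]; print(m.sum(),A.mean(0),cv2.minAreaRect(A[:,:2].astype(np.float32)))
x=A[:,:2]-A[:,:2].mean(0); print(np.degrees(np.arctan2(*np.linalg.svd(x,full_matrices=0)[2][0][::-1])))
print("table",W[130,380],W[380,350])
# socket
g=c["img"].max(-1); l=cv2.connectedComponents((g<45).astype(np.uint8),connectivity=4)[1]; k=l==l[243,72]
ct=max(cv2.findContours(k.astype(np.uint8),cv2.RETR_EXTERNAL,cv2.CHAIN_APPROX_NONE)[0],key=len).reshape(-1,2).astype(float)
d=(np.c_[(ct[:,0]-c["cx"])/c["fx"],(ct[:,1]-c["cy"])/c["fy"],np.ones(len(ct))]@c["T_tool_cam"][:3,:3].T)@M.T
o=M@c["T_tool_cam"][:3,3]+c["pos"]
H=(o+d*((.038-o[2])/d[:,2])[:,None])[:,:2]; ce,r=cv2.minEnclosingCircle(H.astype(np.float32)); print(k.sum(),ce,r)
th=np.arctan2(H[:,1]-ce[1],H[:,0]-ce[0]);rr=np.hypot(*(H-ce).T); print(np.degrees(np.angle((rr**4*np.exp(6j*th)).sum()))/6)
```

```text
toolz [-0.03222648  0.00698708 -0.99945617]
2224 [ 0.53372239 -0.03067252  0.10303045] ((0.5356419682502747, -0.030551154166460037), (0.0686594620347023, 0.016015786677598953), 1.4347666501998901)
1.4842569351249235
table [0.45093434 0.0172489  0.00048921] [7.04301997e-01 1.95629022e-02 2.67697646e-04]
1375 (0.5667732357978821, -0.2352050244808197) 0.02040896564722061
25.74254812639586
```

```bash
python3 -m crank '[[[-6,-3,15,4,0],[-2,0,30,0,0]]]'; python3 st.py 0.536 -0.030 0.066
```

```text
clock: 4.15
eef_pos: [0.5391, -0.0295, 0.1394]
tool_rot: [-0.011, 1.0, 0.003, -0.014]
ft_force: [1.3, -0.2, 0.1]
grip_width: 0.0857
t 4.15 pos [ 0.5391 -0.0295  0.1394] head -178.8 tilt 1.63 j [-3.3 21.6  1.7 71.7  0.3 -4.5] F [ 1.3 -0.2  0.1] T [-0.   -0.06  0.02] w 0.0857
tool delta mm [ 1.1 -1.  73.5]
```

```bash
python3 -m crank '[[[0,-1,36,0,0],[0,0,36,0,0]]]'; python3 st.py 0.536 -0.030 0.066
```

```text
clock: 4.4
eef_pos: [0.5377, -0.0301, 0.0656]
tool_rot: [-0.009, 1.0, 0.003, -0.013]
ft_force: [0.9, 0.6, -0.2]
grip_width: 0.0853
t 4.40 pos [ 0.5377 -0.0301  0.0656] head -179.0 tilt 1.54 j [-3.4 24.8 -5.1 61.6  0.3 -4.4] F [ 0.9  0.6 -0.2] T [ 0.04 -0.02 -0.  ] w 0.0853
tool delta mm [ 1.7  0.1 -0.3]
```

```bash
python3 -m crank '[[[1,0,0,0,255],[0,0,0,0,255],[0,0,0,0,255],[0,0,0,0,255],[0,0,0,0,255]]]'; python3 st.py 0.536 -0.030 0.066
```

```text
clock: 5.03
eef_pos: [0.5364, -0.03, 0.0669]
tool_rot: [-0.008, 1.0, 0.004, -0.013]
ft_force: [0.2, -1.6, -3.7]
grip_width: 0.0138
t 5.03 pos [ 0.5364 -0.03    0.0669] head -179.1 tilt 1.60 j [-3.4 24.6 -5.2 61.8  0.3 -4.3] F [ 0.2 -1.6 -3.7] T [ 0.02 -0.07  0.08] w 0.0138
tool delta mm [ 0.4 -0.   0.9]
```

```bash
python3 -m crank '[[[0,0,-20,0,255],[0,0,-40,0,255],[0,0,-10,0,255]]]'; python3 st.py 0.567 -0.2335 0.13
```

```text
clock: 5.4
eef_pos: [0.5362, -0.0304, 0.1362]
tool_rot: [-0.008, 1.0, 0.004, -0.016]
ft_force: [0.2, -0.8, -3.1]
grip_width: 0.0137
t 5.40 pos [ 0.5362 -0.0304  0.1362] head -179.1 tilt 1.92 j [-3.4 21.6  1.3 71.6  0.3 -4.3] F [ 0.2 -0.8 -3.1] T [-0.   -0.11  0.01] w 0.0137
tool delta mm [ -27.7 -203.6    3.8]
```

Run:
```python
from workcell import bot
import cv2
c=bot.camera("side"); cv2.imwrite("pics/s2.png",c["img"])
```

```text
(no output)
```

View pics/s2.png

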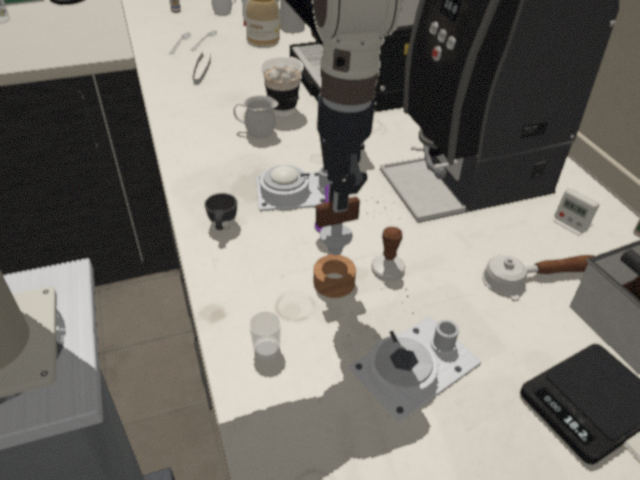

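The side view shows the key held, clear of the ring at (335,275). I'm carrying it over to the socket.

```bash
python3 -m crank '[[[-7,-50,0,0,255],[-7,-50,0,0,255],[-7,-50,0,0,255],[-7,-50,0,0,255],[0,0,0,-10,255],[0,0,0,-10,255],[0,0,0,-8,255]]]'; python3 st.py 0.567 -0.2335 0.13
python3 - <<'E'
from workcell import bot
import cv2,numpy as np
o=bot.get_obs();c=bot.camera("wrist"); cv2.imwrite("pics/w3.png",c["img"])
c=bot.camera("side"); cv2.imwrite("pics/s3.png",cv2.resize(c["img"][180:430,280:500],None,fx=2.4,fy=2.4))
E
```

```text
clock: 6.32
eef_pos: [0.5617, -0.2337, 0.1181]
tool_rot: [-0.258, 0.966, 0.014, -0.023]
ft_force: [1.1, -0.4, -3.2]
grip_width: 0.0141
t 6.33 pos [ 0.5617 -0.2337  0.1181] head -150.1 tilt 3.11 j [-22.4  31.3  13.8  75.6  -0.4 -52.3] F [ 1.1 -0.4 -3.2] T [ 0.02 -0.09  0.05] w 0.0141
tool delta mm [ -4.3  -2.  -12.1]
```

View pics/w3.png

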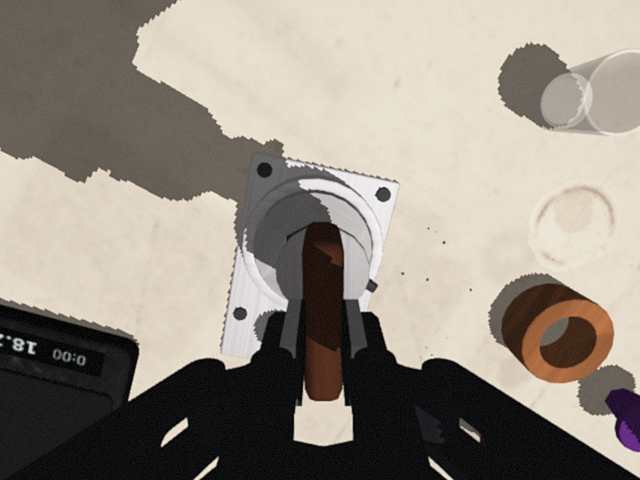

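View pics/s3.png

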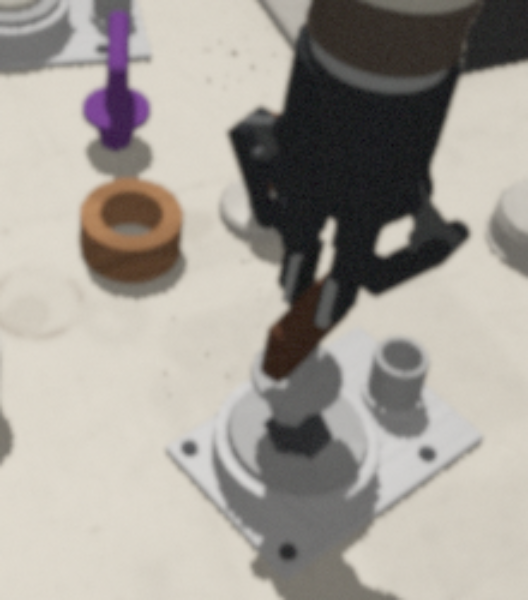

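```bash
cat >> st.py <<'E'
z=M[:,2]; print("toolz",np.round(z,4)); tip=o["eef_pos"]+z*.061; print("tip",np.round(tip,4),"tool delta tip->socket mouth",np.round(M.T@(np.array([.567,-.2335,.038])-tip)*1000,1))
E
python3 st.py
```

```text
t 6.42 pos [ 0.5615 -0.2333  0.1181] head -150.3 tilt 3.14 j [-22.4  31.3  13.8  75.6  -0.4 -52. ] F [-0.8  0.4 -2.9] T [-0.03 -0.07  0.01] w 0.0141
toolz [-0.0528  0.0146 -0.9985]
tip [ 0.5583 -0.2324  0.0572] tool delta tip->socket mouth [-7.8 -6.  18.7]
```

```bash
python3 -m crank '[[[-8,-6,10,0,255],[0,0,0,1,255]]]'; python3 st.py
python3 - <<'E'
from workcell import bot
import cv2,numpy as np
c=bot.camera("side"); cv2.imwrite("pics/s4.png",cv2.resize(c["img"][280:430,330:500],None,fx=4,fy=4))
c=bot.camera("scene"); cv2.imwrite("pics/c4.png",cv2.resize(c["img"][120:250,270:420],None,fx=4.5,fy=4.5))
E
```

```text
clock: 6.68
eef_pos: [0.5708, -0.2339, 0.1048]
tool_rot: [-0.245, 0.969, 0.014, -0.025]
ft_force: [0.1, 0.5, -3.7]
grip_width: 0.0138
t 6.67 pos [ 0.5708 -0.2339  0.1048] head -151.6 tilt 3.29 j [-22.1  32.9  14.5  74.9  -0.4 -50.4] F [ 0.1  0.5 -3.7] T [ 0.01 -0.07  0.01] w 0.0138
toolz [-0.0552  0.0157 -0.9984]
tip [ 0.5674 -0.233   0.0439] tool delta tip->socket mouth [ 0.4 -0.5  6. ]
```

View pics/s4.png

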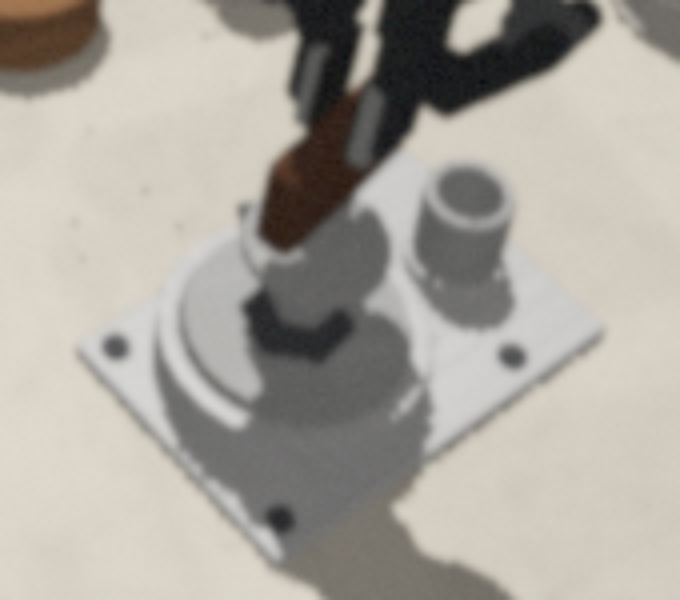

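View pics/c4.png

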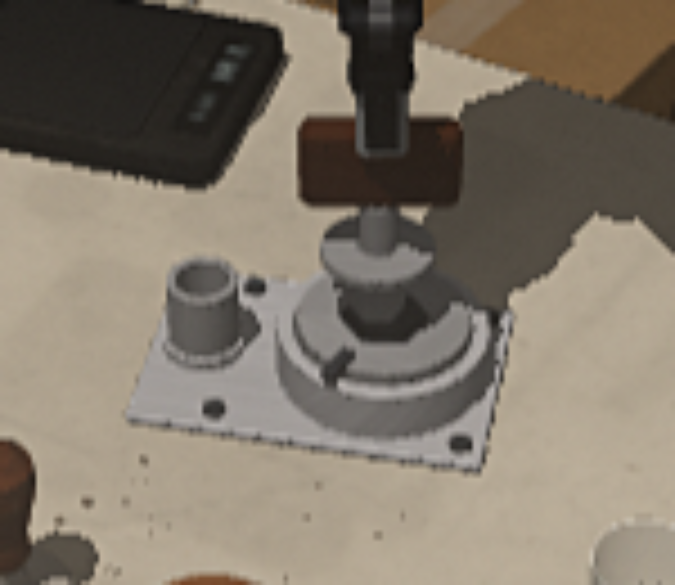

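```bash
python3 -m crank '[[[0,0,12,0,255],[0,0,10,0,255]]]'; python3 st.py; python3 -m crank '[[[0,0,6,0,255]]]'; python3 st.py
```

```text
clock: 7.02
eef_pos: [0.5706, -0.2341, 0.0843]
tool_rot: [-0.245, 0.969, 0.013, -0.023]
ft_force: [0.6, 0.7, -3.8]
grip_width: 0.0136
t 7.03 pos [ 0.5706 -0.2341  0.0843] head -151.6 tilt 3.04 j [-22.1  33.4  12.3  71.8  -0.4 -50.5] F [ 0.6  0.7 -3.8] T [-0.1  -0.06  0.03] w 0.0136
toolz [-0.0512  0.0139 -0.9986]
tip [ 0.5675 -0.2332  0.0233] tool delta tip->socket mouth [  1.1   0.5 -14.6]
clock: 7.15
eef_pos: [0.5697, -0.2339, 0.0773]
tool_rot: [-0.245, 0.969, 0.013, -0.024]
ft_force: [-0.2, -1.4, -2.5]
grip_width: 0.0135
t 7.15 pos [ 0.5697 -0.2339  0.0773] head -151.6 tilt 3.10 j [-22.1  33.7  11.6  71.   -0.4 -50.5] F [-0.2 -1.4 -2.5] T [-0.25  0.04  0.01] w 0.0135
toolz [-0.0523  0.014  -0.9985]
tip [ 0.5666 -0.233   0.0164] tool delta tip->socket mouth [  0.7   0.2 -21.6]
```

```bash
python3 -m crank '[[[0,0,5,0,255]]]'; python3 st.py; python3 -m crank '[[[0,0,5,0,255]]]'; python3 st.py
```

```text
clock: 7.28
eef_pos: [0.5691, -0.2344, 0.072]
tool_rot: [-0.245, 0.969, 0.013, -0.024]
ft_force: [-1.6, -2.2, -1.5]
grip_width: 0.0139
t 7.28 pos [ 0.5691 -0.2344  0.072 ] head -151.6 tilt 3.12 j [-22.1  33.9  11.1  70.3  -0.5 -50.5] F [-1.6 -2.2 -1.5] T [-0.56  0.2   0.  ] w 0.0139
toolz [-0.0529  0.0127 -0.9985]
tip [ 0.5659 -0.2336  0.0111] tool delta tip->socket mouth [  0.    0.6 -26.9]
clock: 7.4
eef_pos: [0.5689, -0.2348, 0.0708]
tool_rot: [-0.245, 0.969, 0.012, -0.023]
ft_force: [-10.0, 4.3, 31.4]
grip_width: 0.0138
t 7.40 pos [ 0.5689 -0.2348  0.0708] head -151.6 tilt 2.99 j [-22.2  33.8  10.8  69.9  -0.5 -50.5] F [-10.    4.3  31.4] T [0.87 2.48 0.  ] w 0.0138
toolz [-0.0509  0.0114 -0.9986]
tip [ 0.5658 -0.2341  0.0099] tool delta tip->socket mouth [ -0.2   0.9 -28.1]
```

```bash
python3 -m crank '[[[0,0,0,0,100],[0,0,0,0,100],[0,0,0,0,100]]]'; python3 st.py
python3 - <<'E'
from workcell import bot
import cv2,numpy as np
c=bot.camera("side"); cv2.imwrite("pics/s5.png",cv2.resize(c["img"][280:430,330:500],None,fx=4,fy=4))
c=bot.camera("scene"); cv2.imwrite("pics/c5.png",cv2.resize(c["img"][120:250,270:420],None,fx=4.5,fy=4.5))
E
```

```text
clock: 7.78
eef_pos: [0.5711, -0.2352, 0.0738]
tool_rot: [-0.245, 0.969, 0.01, -0.02]
ft_force: [-0.3, -0.0, 0.9]
grip_width: 0.0518
t 7.78 pos [ 0.5711 -0.2352  0.0738] head -151.6 tilt 2.62 j [-22.2  33.6  10.9  69.9  -0.4 -50.5] F [-0.3 -0.   0.9] T [ 0.01 -0.1   0.02] w 0.0518
toolz [-0.0446  0.0101 -0.999 ]
tip [ 0.5684 -0.2346  0.0129] tool delta tip->socket mouth [  1.6   2.3 -25. ]
```

View pics/s5.png

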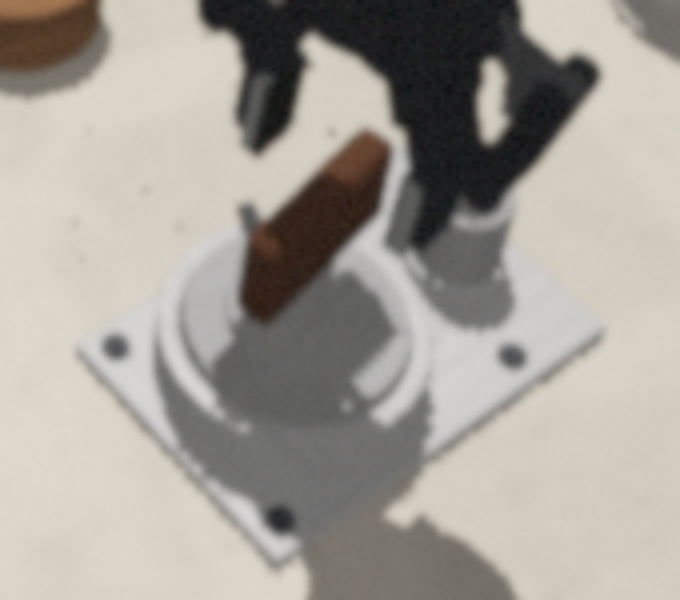

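View pics/c5.png

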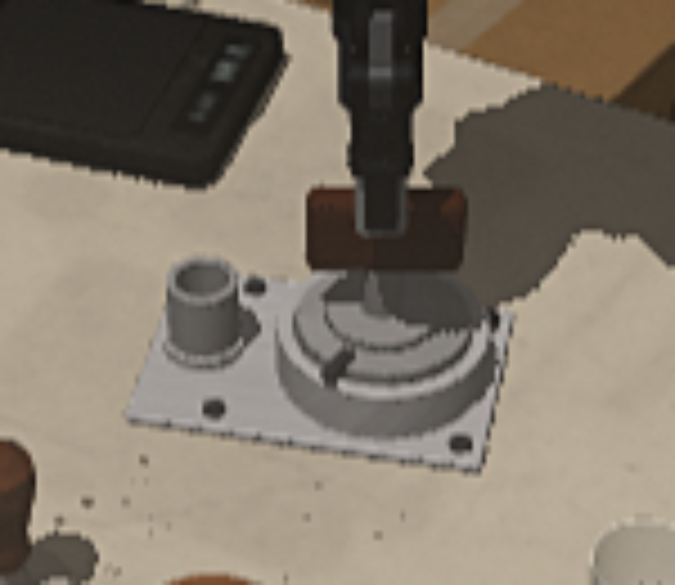

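```bash
python3 -m crank '[[[3,4,4,0,100],[0,0,0,0,255],[0,0,0,0,255],[0,0,0,0,255],[0,0,0,0,255]]]'; python3 st.py
```

```text
clock: 8.5
eef_pos: [0.5658, -0.2333, 0.0688]
tool_rot: [-0.245, 0.969, 0.01, -0.021]
ft_force: [0.2, 0.1, 0.7]
grip_width: 0.0143
t 8.50 pos [ 0.5658 -0.2333  0.0688] head -151.6 tilt 2.68 j [-22.1  33.3   9.5  68.9  -0.5 -50.5] F [0.2 0.1 0.7] T [-0.12 -0.04 -0.03] w 0.0143
toolz [-0.0458  0.0097 -0.9989]
tip [ 0.563  -0.2327  0.0078] tool delta tip->socket mouth [ -2.1  -1.7 -30.3]
```

```bash
python3 -m crank '[[[0,0,0,8,255],[0,0,0,8,255],[0,0,0,8,255]]]'; python3 st.py
```

```text
clock: 8.88
eef_pos: [0.5649, -0.2321, 0.069]
tool_rot: [-0.032, 0.999, 0.007, -0.024]
ft_force: [0.8, -0.0, -0.1]
grip_width: 0.014
t 8.88 pos [ 0.5649 -0.2321  0.069 ] head -176.4 tilt 2.82 j [-22.1  33.2   9.5  69.1  -0.4 -25.7] F [ 0.8 -0.  -0.1] T [ 0.2  -0.22  0.04] w 0.0140
toolz [-0.0475  0.0125 -0.9988]
tip [ 0.562  -0.2313  0.0081] tool delta tip->socket mouth [ -3.5  -2.  -30.2]
```

```bash
python3 -m crank '[[[0,0,0,8,255],[0,0,0,8,255],[0,0,0,8,255],[0,0,0,8,255]]]'; python3 st.py;  python3 - <<'E'
from workcell import bot
import cv2,numpy as np
c=bot.camera("side"); cv2.imwrite("pics/s6.png",cv2.resize(c["img"][280:430,330:500],None,fx=4,fy=4))
E
```

```text
clock: 9.38
eef_pos: [0.5668, -0.2302, 0.0695]
tool_rot: [0.253, 0.967, 0.002, -0.023]
ft_force: [0.3, -0.8, -0.4]
grip_width: 0.0142
t 9.38 pos [ 0.5668 -0.2302  0.0695] head 150.6 tilt 2.67 j [-22.1  33.2   9.6  69.   -0.1   7.3] F [ 0.3 -0.8 -0.4] T [ 0.   -0.4   0.08] w 0.0142
toolz [-0.0437  0.0162 -0.9989]
tip [ 0.5641 -0.2292  0.0086] tool delta tip->socket mouth [ -3.3  -2.5 -29.6]
```

View pics/s6.png

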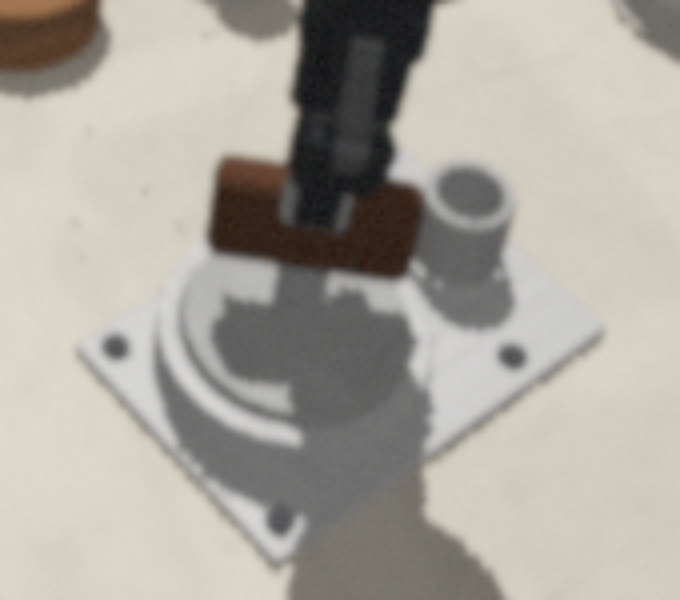

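```bash
python3 -m crank '[[[-1,-1,0.5,6,255],[-1,-1,0.5,6,255],[0,-1,0.5,6,255]]]'; python3 st.py; python3 -m crank '[[[0,0,0,5,255]]]'; python3 st.py
```

```text
clock: 9.8
eef_pos: [0.5682, -0.2305, 0.0695]
tool_rot: [0.403, 0.915, 0.002, -0.023]
ft_force: [2.0, 1.1, 1.4]
grip_width: 0.014
t 9.80 pos [ 0.5682 -0.2305  0.0695] head 132.4 tilt 2.62 j [-22.3  33.3   9.8  69.1   0.3  25.3] F [2.  1.1 1.4] T [ 0.46 -0.5   0.04] w 0.0140
toolz [-0.0399  0.0223 -0.999 ]
tip [ 0.5658 -0.2292  0.0086] tool delta tip->socket mouth [ -2.7  -2.5 -29.5]
clock: 9.93
eef_pos: [0.5686, -0.2303, 0.0697]
tool_rot: [0.443, 0.896, 0.001, -0.023]
ft_force: [0.8, -1.1, -1.2]
grip_width: 0.0143
t 9.93 pos [ 0.5686 -0.2303  0.0697] head 127.4 tilt 2.59 j [-22.2  33.3   9.8  69.    0.3  30.4] F [ 0.8 -1.1 -1.2] T [-0.29 -0.37  0.2 ] w 0.0143
toolz [-0.0392  0.0226 -0.999 ]
tip [ 0.5662 -0.2289  0.0088] tool delta tip->socket mouth [ -2.9  -2.7 -29.3]
```

```bash
for i in 1; do python3 -m crank '[[[0,0,0,4,255]]]'; python3 st.py; python3 -m crank '[[[0,0,0,4,255]]]'; python3 st.py; done
```

```text
clock: 10.05
eef_pos: [0.5688, -0.2304, 0.0698]
tool_rot: [0.474, 0.88, 0.001, -0.022]
ft_force: [-0.7, -1.4, -0.7]
grip_width: 0.014
t 10.05 pos [ 0.5688 -0.2304  0.0698] head 123.4 tilt 2.56 j [-22.2  33.3   9.8  69.    0.3  34.3] F [-0.7 -1.4 -0.7] T [-0.28 -0.22  0.44] w 0.0140
toolz [-0.0388  0.022  -0.999 ]
tip [ 0.5665 -0.2291  0.0089] tool delta tip->socket mouth [ -2.8  -2.6 -29.2]
clock: 10.18
eef_pos: [0.5689, -0.2306, 0.07]
tool_rot: [0.504, 0.864, -0.0, -0.022]
ft_force: [0.1, -0.7, 0.5]
grip_width: 0.0142
t 10.18 pos [ 0.5689 -0.2306  0.07  ] head 119.5 tilt 2.54 j [-22.2  33.3   9.8  69.    0.3  38.3] F [ 0.1 -0.7  0.5] T [-0.16 -0.18  0.79] w 0.0142
toolz [-0.0387  0.0215 -0.999 ]
tip [ 0.5665 -0.2293  0.009 ] tool delta tip->socket mouth [ -2.8  -2.3 -29. ]
```

```bash
python3 -m crank '[[[0,0,0,4,255]]]'; python3 st.py;  python3 - <<'E'
from workcell import bot
import cv2,numpy as np
c=bot.camera("scene"); cv2.imwrite("pics/c7.png",cv2.resize(c["img"][120:250,270:420],None,fx=4.5,fy=4.5))
c=bot.camera("side"); cv2.imwrite("pics/s7.png",cv2.resize(c["img"][280:430,330:500],None,fx=4,fy=4))
E
```

```text
clock: 10.3
eef_pos: [0.569, -0.2308, 0.0703]
tool_rot: [0.532, 0.846, -0.001, -0.022]
ft_force: [-0.6, -1.9, 1.1]
grip_width: 0.0146
t 10.30 pos [ 0.569  -0.2308  0.0703] head 115.6 tilt 2.51 j [-22.2  33.3   9.8  69.    0.3  42.1] F [-0.6 -1.9  1.1] T [-0.27 -0.33  1.07] w 0.0146
toolz [-0.0385  0.0209 -0.999 ]
tip [ 0.5666 -0.2295  0.0093] tool delta tip->socket mouth [ -2.8  -2.1 -28.8]
```

View pics/c7.png

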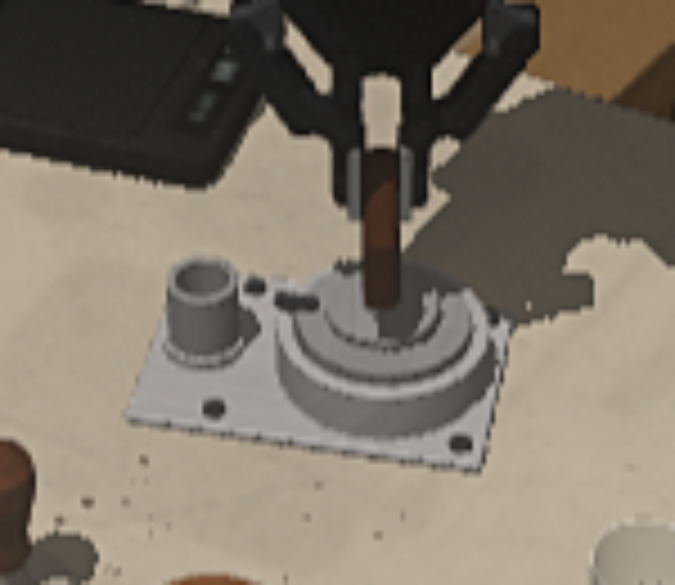

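View pics/s7.png

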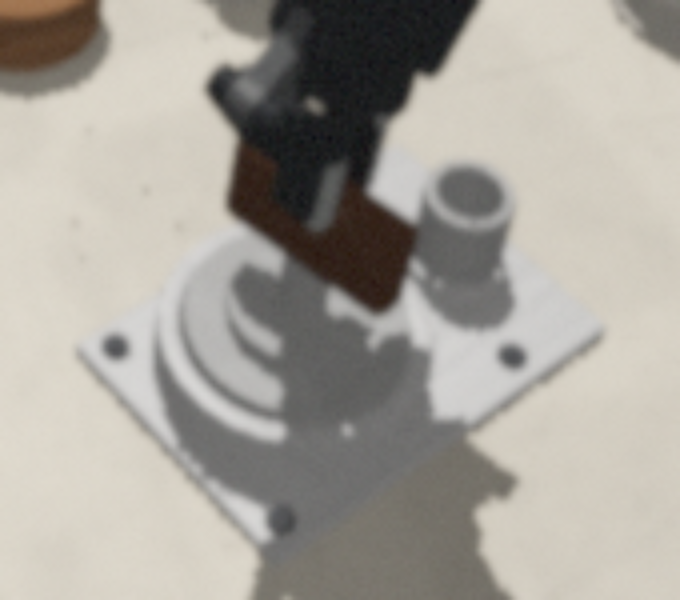

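```bash
python3 -m crank '[[[0,0,0,0,100],[0,0,0,0,100],[0,0,0,0,100],[0,0,-40,0,100],[0,0,-60,0,60]]]'; python3 st.py;  python3 - <<'E'
from workcell import bot
import cv2,numpy as np
o=bot.get_obs();c=bot.camera("wrist");cv2.imwrite("pics/w8.png",c["img"]); np.savez("/tmp/w8.npz",pos=o["eef_pos"],q=o["tool_rot"],**c)
c=bot.camera("scene"); cv2.imwrite("pics/c8.png",cv2.resize(c["img"][120:250,270:420],None,fx=4.5,fy=4.5));np.savez("/tmp/c8.npz",**c)
c=bot.camera("side"); cv2.imwrite("pics/s8.png",cv2.resize(c["img"][280:430,330:500],None,fx=4,fy=4));np.savez("/tmp/s8.npz",**c)
E
```

```text
clock: 11.02
eef_pos: [0.5684, -0.2306, 0.1652]
tool_rot: [0.531, 0.847, -0.002, -0.03]
ft_force: [1.0, -0.4, 0.3]
grip_width: 0.065
t 11.03 pos [ 0.5684 -0.2306  0.1652] head 115.8 tilt 3.42 j [-22.3  30.9  20.2  82.7   0.3  41.9] F [ 1.  -0.4  0.3] T [-0.07 -0.16 -0.04] w 0.0650
toolz [-0.0527  0.0281 -0.9982]
tip [ 0.5652 -0.2289  0.1043] tool delta tip->socket mouth [-8.1  1.9 66. ]
```

View pics/c8.png

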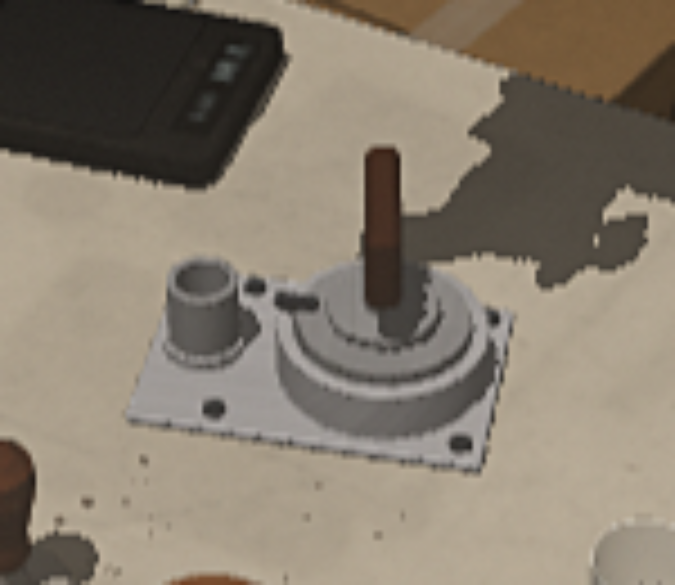

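View pics/s8.png

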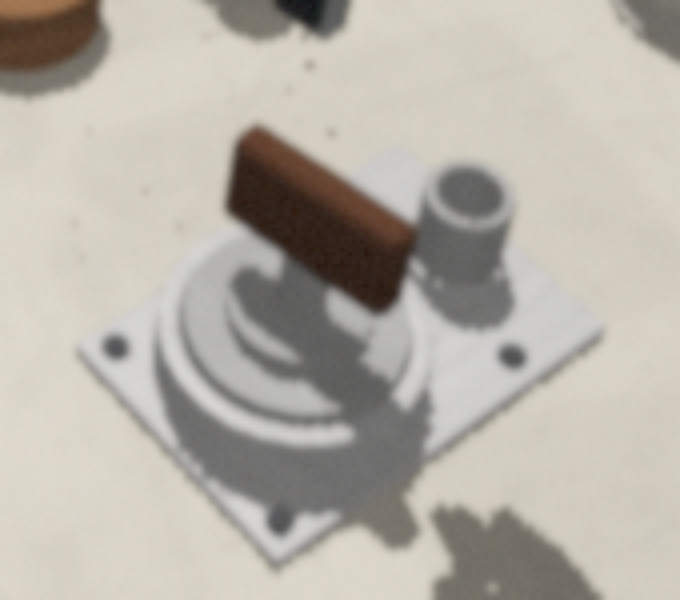

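View pics/w8.png

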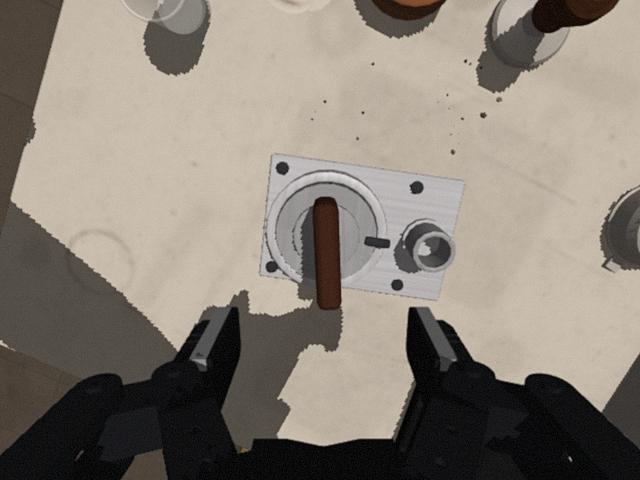

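Run:
```python
from h import *
from scipy.spatial.transform import Rotation as R
c=load("/tmp/w8.npz"); T=c["T_tool_cam"]; M=R.from_quat(c["q"]).as_matrix()
W=cloud(c,T)@M.T+c["pos"]
def pl(ct,z):
    ct=np.asarray(ct,float).reshape(-1,2)
    d=(np.c_[(ct[:,0]-c["cx"])/c["fx"],(ct[:,1]-c["cy"])/c["fy"],np.ones(len(ct))]@T[:3,:3].T)@M.T
    o=M@T[:3,3]+c["pos"]; return (o+d*((z-o[2])/d[:,2])[:,None])[:,:2]
reg=np.zeros((480,640),bool); reg[190:315,305:350]=1
A=W[reg&(W[...,2]>.095)&(W[...,2]<.13)]; z=A[:,2]; print("bar top z",np.percentile(z,[5,50,95])); A=A[:,:2]
print(cv2.minAreaRect(A.astype(np.float32))); 
rng=W[reg&(abs(W[...,2]-.108)<.006)]; X=np.c_[rng[:,:2]-rng[:,:2].mean(0),np.ones(len(rng))]; print("plane slope",np.linalg.lstsq(X,rng[:,2],rcond=None)[0])
g=c["img"].max(-1); l=cv2.connectedComponents((g<70).astype(np.uint8),connectivity=4)[1]; k=l==l[242,377]; vu=np.argwhere(k); print(k.sum(),vu.mean(0))
p=pl(vu[:,::-1],.042); pc=p.mean(0); u=np.linalg.svd(p-pc,full_matrices=0)[2][0]
sl=pl([[431,245]],.046)[0]
# plate corners
pc4=pl([[274,154],[464,181],[438,299],[260,275]],.006); ax=(pc4[1]-pc4[0]+pc4[2]-pc4[3]); print("plate",np.linalg.norm(pc4[1]-pc4[0]),np.linalg.norm(pc4[1]-pc4[2]),"ang",np.degrees(np.arctan2(ax[1],ax[0])))
ce=np.array([.567,-.2335]); 
print("pointer own axis",np.degrees(np.arctan2(u[1],u[0])),"centre",pc,"ang from socket",np.degrees(np.arctan2(*(pc-ce)[::-1])),"sleeve",sl,np.degrees(np.arctan2(*(sl-ce)[::-1])),"ptr->sleeve",np.degrees(np.arctan2(*(sl-pc)[::-1])))
```

```text
bar top z [0.10547883 0.10940747 0.11088409]
((0.5686793327331543, -0.23213529586791992), (0.01628159172832966, 0.06883472949266434), 28.597864151000977)
plane slope [-0.01797805 -0.0258299   0.10908182]
208 [242.23076923 376.8125    ]
plate 0.16056242256004644 0.10715035579743984 ang 18.29725822075366
pointer own axis 16.81978888380089 centre [ 0.60561736 -0.22191202] ang from socket 16.703015661217993 sleeve [ 0.64304743 -0.20459849] 20.809084266643698 ptr->sleeve 24.82321598184596
```

```bash
python3 - <<'E'
from h import *
for n in ["c8","s8"]:
    c=load(f"/tmp/{n}.npz"); W=cloud(c).reshape(-1,3); q=W[(np.hypot(W[:,0]-.567,W[:,1]+.2335)<.045)]
    A=q[(q[:,2]>.1)&(q[:,2]<.125)]; X=np.c_[A[:,:2]-A[:,:2].mean(0),np.ones(len(A))]
    t=A[A[:,2]>.104]; X=np.c_[t[:,:2]-t[:,:2].mean(0),np.ones(len(t))]
    print(n,len(A),np.percentile(A[:,2],[50,90,98]),cv2.minAreaRect(t[:,:2].astype(np.float32)),np.linalg.lstsq(X,t[:,2],rcond=None)[0])
E
python3 st.py .5675 -.232 .071
```

```text
c8 190 [0.10831861 0.11029427 0.11127451] ((0.5685939192771912, -0.23020213842391968), (0.013978720642626286, 0.07069805264472961), 27.79888916015625) [-0.03540875 -0.04190189  0.10837377]
s8 651 [0.10900293 0.11141025 0.11227421] ((0.5701248645782471, -0.23234966397285461), (0.016990531235933304, 0.06840609014034271), 28.092872619628906) [0.17332796 0.09990596 0.10913367]
t 11.18 pos [ 0.5726 -0.2324  0.1705] head 115.8 tilt 2.62 j [-22.3  30.6  20.5  82.5   0.3  41.9] F [-0.3  0.3 -0.3] T [-0.04 -0.06  0.05] w 0.0654
tool delta mm [-1.2 -1.8 99.6]
toolz [-0.0397  0.0228 -0.999 ]
tip [ 0.5702 -0.231   0.1096] tool delta tip->socket mouth [-3.6 -2.1 71.6]
```

The three views put the bar at about -62°. With the pointer at about 17°, full play would only allow -51°, so the key is over-twisted and has probably ridden up the taper a little. I'll regrip it, back it off within the play and press it down.

```bash
python3 -m crank '[[[0,-1,45,-1,60],[0,0,45,-1,60]]]'; python3 st.py .5675 -.232 .0705
```

```text
clock: 11.42
eef_pos: [0.5714, -0.232, 0.0822]
tool_rot: [0.516, 0.857, 0.0, -0.018]
ft_force: [0.5, -0.2, 0.2]
grip_width: 0.0652
t 11.43 pos [ 0.5714 -0.232   0.0822] head 117.9 tilt 2.06 j [-22.3  32.7  10.7  70.    0.4  39.8] F [ 0.5 -0.2  0.2] T [-0.02  0.04 -0.04] w 0.0652
tool delta mm [ 1.4 -3.2 11.8]
toolz [-0.0305  0.0193 -0.9994]
tip [ 0.5695 -0.2308  0.0212] tool delta tip->socket mouth [ -0.7  -3.8 -16.8]
```

```bash
python3 -m crank '[[[1,-3,12,0,60],[0,0,0,0,255],[0,0,0,0,255],[0,0,0,0,255],[0,0,0,0,255]]]'; python3 st.py .5675 -.232 .0705; python3 -m crank '[[[0,0,0,-5,255],[0,0,0.5,-5,255]]]'; python3 st.py;python3 -m crank '[[[0,0,1,-3,255],[0,0,2,0,255]]]'; python3 st.py
```

```text
clock: 12.05
eef_pos: [0.5656, -0.2308, 0.0679]
tool_rot: [0.516, 0.857, 0.001, -0.021]
ft_force: [-0.1, -0.8, -6.8]
grip_width: 0.0142
t 12.05 pos [ 0.5656 -0.2308  0.0679] head 117.9 tilt 2.44 j [-22.4  33.    8.9  68.3   0.4  39.6] F [-0.1 -0.8 -6.8] T [ 0.07 -0.07  0.1 ] w 0.0142
tool delta mm [-1.8  1.  -2.7]
toolz [-0.0358  0.0229 -0.9991]
tip [ 0.5635 -0.2294  0.0069] tool delta tip->socket mouth [ -4.1   0.6 -31.3]
clock: 12.3
eef_pos: [0.5651, -0.2312, 0.0678]
tool_rot: [0.437, 0.899, 0.002, -0.021]
ft_force: [-1.5, 0.2, 1.1]
grip_width: 0.014
t 12.30 pos [ 0.5651 -0.2312  0.0678] head 128.1 tilt 2.46 j [-22.4  33.    8.9  68.4   0.3  29.4] F [-1.5  0.2  1.1] T [-0.09  0.38 -0.07] w 0.0140
toolz [-0.0369  0.0218 -0.9991]
tip [ 0.5628 -0.2299  0.0068] tool delta tip->socket mouth [ -4.2   0.6 -31.4]
clock: 12.55
eef_pos: [0.5652, -0.2316, 0.0677]
tool_rot: [0.413, 0.911, 0.002, -0.02]
ft_force: [-3.6, 2.2, 9.5]
grip_width: 0.0139
t 12.55 pos [ 0.5652 -0.2316  0.0677] head 131.2 tilt 2.34 j [-22.4  32.9   8.8  68.2   0.3  26.3] F [-3.6  2.2  9.5] T [0.46 0.88 0.02] w 0.0139
toolz [-0.0354  0.0204 -0.9992]
tip [ 0.563  -0.2304  0.0067] tool delta tip->socket mouth [ -3.8   0.5 -31.5]
```

```bash
python3 -m crank '[[[0,0,0,0,100],[0,0,0,0,100],[0,0,0,0,100],[0,0,-40,0,100],[0,0,-60,0,60],[0,0,0,0,60]]]'; python3 st.py;  python3 - <<'E'
from workcell import bot
import cv2,numpy as np
o=bot.get_obs();c=bot.camera("wrist");cv2.imwrite("pics/w9.png",c["img"]); np.savez("/tmp/w9.npz",pos=o["eef_pos"],q=o["tool_rot"],**c)
c=bot.camera("scene"); cv2.imwrite("pics/c9.png",cv2.resize(c["img"][120:250,270:420],None,fx=4.5,fy=4.5));np.savez("/tmp/c9.npz",**c)
c=bot.camera("side"); cv2.imwrite("pics/s9.png",cv2.resize(c["img"][280:430,330:500],None,fx=4,fy=4));np.savez("/tmp/s9.npz",**c)
from h import *
for n in ["c8","c9","s8","s9"]:
    c=load(f"/tmp/{n}.npz"); W=cloud(c).reshape(-1,3); q=W[(np.hypot(W[:,0]-.567,W[:,1]+.2335)<.045)]
    t=q[(q[:,2]>.104)&(q[:,2]<.125)]
    print(n,len(t),np.percentile(t[:,2],[50,90,98]),cv2.minAreaRect(t[:,:2].astype(np.float32)))
E
```

```text
clock: 13.3
eef_pos: [0.5696, -0.2343, 0.1706]
tool_rot: [0.414, 0.91, 0.002, -0.019]
ft_force: [-0.1, -1.0, -0.3]
grip_width: 0.0655
t 13.30 pos [ 0.5696 -0.2343  0.1706] head 131.1 tilt 2.23 j [-22.5  30.   19.5  81.8   0.3  26.4] F [-0.1 -1.  -0.3] T [-0.03 -0.09  0.03] w 0.0655
toolz [-0.034   0.019  -0.9992]
tip [ 0.5675 -0.2331  0.1096] tool delta tip->socket mouth [-2.6  0.3 71.6]
c8 179 [0.10847695 0.1103153  0.11128938] ((0.5685939192771912, -0.23020213842391968), (0.013978720642626286, 0.07069805264472961), 27.79888916015625)
c9 189 [0.10888552 0.11082019 0.11179232] ((0.5662118792533875, -0.23143503069877625), (0.01641712337732315, 0.06909747421741486), 41.8511848449707)
s8 549 [0.10949586 0.11156969 0.11239337] ((0.5701248645782471, -0.23234966397285461), (0.016990531235933304, 0.06840609014034271), 28.092872619628906)
s9 575 [0.11015482 0.11205188 0.11301654] ((0.5683062076568604, -0.233529195189476), (0.01720496080815792, 0.06973455101251602), 42.589271545410156)
```

View pics/w9.png

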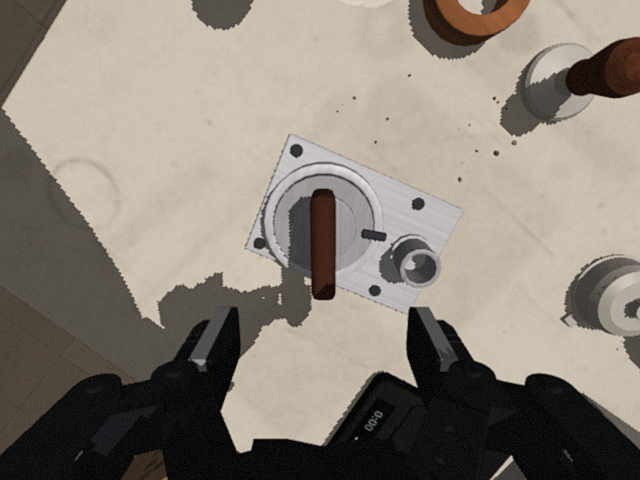

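View pics/c9.png

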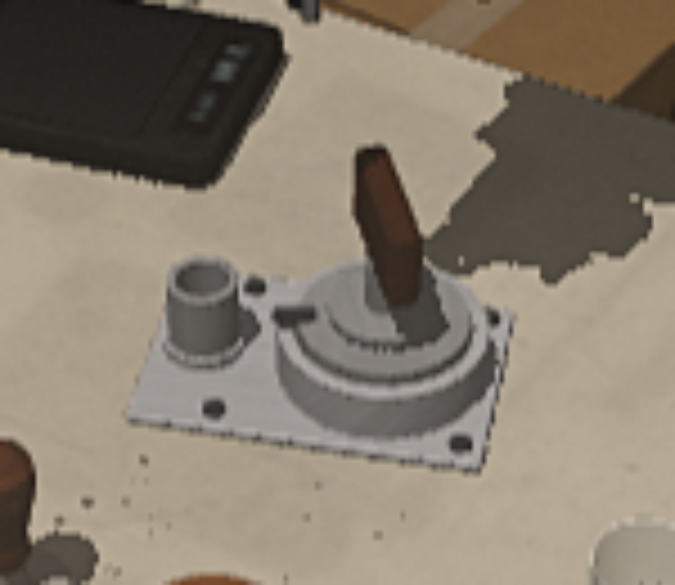

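View pics/s9.png

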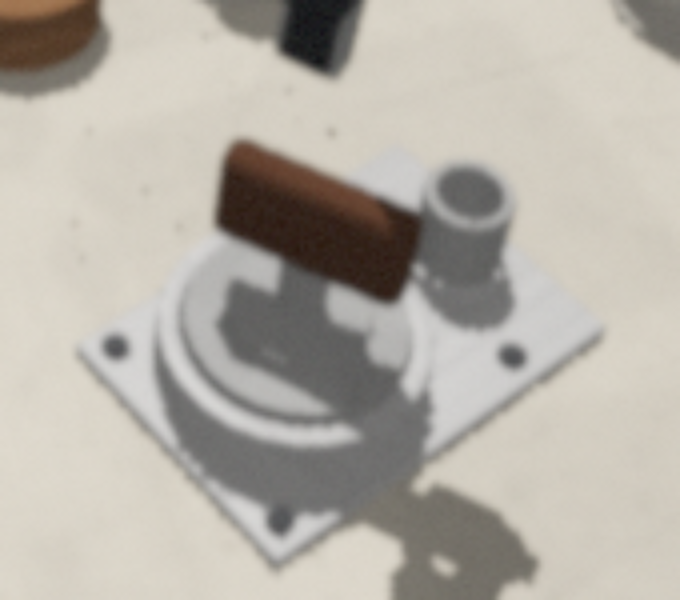

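```bash
cat > ptr.py <<'E'
from h import *
import sys
from scipy.spatial.transform import Rotation as R
def run(f,seed):
    c=load(f); T=c["T_tool_cam"]; M=R.from_quat(c["q"]).as_matrix(); W=cloud(c,T)@M.T+c["pos"]
    def pl(ct,z):
        ct=np.asarray(ct,float).reshape(-1,2)
        d=(np.c_[(ct[:,0]-c["cx"])/c["fx"],(ct[:,1]-c["cy"])/c["fy"],np.ones(len(ct))]@T[:3,:3].T)@M.T
        o=M@T[:3,3]+c["pos"]; return (o+d*((z-o[2])/d[:,2])[:,None])[:,:2]
    g=c["img"].max(-1); l=cv2.connectedComponents((g<70).astype(np.uint8),connectivity=4)[1]; k=l==l[seed[1],seed[0]]; vu=np.argwhere(k)
    p=pl(vu[:,::-1],.042); pc=p.mean(0); u=np.linalg.svd(p-pc,full_matrices=0)[2][0]; ce=np.array([.567,-.2335])
    print(f,k.sum(),"ptr axis %.1f"%np.degrees(np.arctan2(u[1],u[0])),"from centre %.1f"%np.degrees(np.arctan2(*(pc-ce)[::-1])))
    q=W.reshape(-1,3); r=np.hypot(q[:,0]-.567,q[:,1]+.2335)
    b=q[(r<.045)&(q[:,2]>.1)&(q[:,2]<.13)]; X=np.c_[b[:,:2]-b[:,:2].mean(0),np.ones(len(b))]
    s=np.linalg.lstsq(X,b[:,2],rcond=None)[0]; rc=cv2.minAreaRect(b[:,:2].astype(np.float32))
    print("bar",np.round(rc[0],4),rc[1:],"z",np.percentile(b[:,2],[10,50,90]),"slope",s)
    print("hist z r<24", np.histogram(q[r<.025][:,2]*1000,bins=np.arange(34,56,1))[0]);print("hist z 28<r<39", np.histogram(q[(r<.039)&(r>.029)][:,2]*1000,bins=np.arange(30,50,1))[0])
if __name__=="__main__":
    run(sys.argv[1],(int(sys.argv[2]),int(sys.argv[3])))
E
python3 ptr.py /tmp/w8.npz 377 242; python3 ptr.py /tmp/w9.npz 374 235
python3 - <<'E'
import cv2,numpy as np
a=[cv2.resize(cv2.imread(f"pics/{n}.png")[230:420,250:500],None,fx=1.6,fy=1.6) for n in ("c5","c8","c9")]
b=cv2.resize(cv2.imread("pics/c7.png")[230:420,250:500],None,fx=1.6,fy=1.6)
cv2.imwrite("pics/cmp.png",np.vstack([np.hstack(a[:2]),np.hstack([b,a[2]])])[:600])
E
```

```text
/tmp/w8.npz 208 ptr axis 16.8 from centre 16.7
bar [ 0.5687 -0.2321] ((0.016009818762540817, 0.06882908940315247), 28.28070831298828) z [0.10675067 0.10942307 0.11062632] slope [-0.01251629 -0.02801193  0.10902445]
hist z r<24 [  0   0   2   7   4   2   1   3   2  28 210 503 558 284  41   2   0   0
   0   0   0]
hist z 28<r<39 [   5    5    1    3    6   13   93  928 1407  439   37   28   49    7
    1    0    0    0    0]
/tmp/w9.npz 194 ptr axis 30.8 from centre 30.1
bar [ 0.5664 -0.2337] ((0.015440587885677814, 0.06870318204164505), 41.496612548828125) z [0.10765939 0.10998451 0.11113642] slope [ 0.0097319  -0.00621545  0.10966132]
hist z r<24 [  0   0   0  11  16   2   0   0   1   3  31 305 807 400  53   2   0   0
   0   0   0]
hist z 28<r<39 [   4    3    4    2    1    9  102  919 1405  390   34   37   39   10
    1    0    0    0    0]
```

View pics/cmp.png

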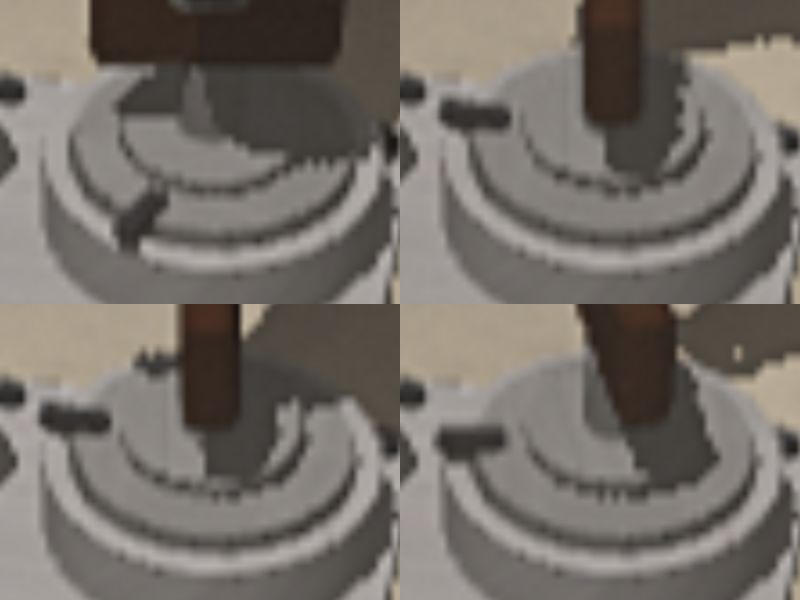

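Backing off took the disc with it: the pointer went from 17° to 30° and the bar stayed 78.6° from it. So the key is twisted and wedged in the taper about 1–2 mm high. I'll regrip it, lift it a few mm, re-align it to -60°, seat it again and turn gently to the stop.

```bash
python3 -m crank '[[[0,0,50,0,60],[0,0,38,0,60]]]'; python3 st.py .5664 -.2331 .070
```

```text
clock: 13.7
eef_pos: [0.5625, -0.2309, 0.0742]
tool_rot: [0.414, 0.91, 0.001, -0.024]
ft_force: [0.4, -0.6, -0.9]
grip_width: 0.0655
t 13.70 pos [ 0.5625 -0.2309  0.0742] head 131.1 tilt 2.76 j [-22.5  32.7   9.4  69.5   0.3  26.4] F [ 0.4 -0.6 -0.9] T [-0.01 -0.03  0.05] w 0.0655
tool delta mm [-4.4  1.6  4. ]
toolz [-0.0426  0.0225 -0.9988]
tip [ 0.5599 -0.2296  0.0133] tool delta tip->socket mouth [ -6.5   2.3 -25. ]
```

```bash
python3 -m crank '[[[-4,2,3,0,60],[0,0,0,0,255],[0,0,0,0,255],[0,0,0,0,255],[0,0,0,0,255]]]'; python3 st.py .5664 -.2331 .070; python3 -m crank '[[[0,0,-12,0,255]]]'; python3 st.py
```

```text
clock: 14.32
eef_pos: [0.5644, -0.2314, 0.0683]
tool_rot: [0.414, 0.91, 0.002, -0.028]
ft_force: [-0.6, -0.1, -7.9]
grip_width: 0.0141
t 14.32 pos [ 0.5644 -0.2314  0.0683] head 131.1 tilt 3.20 j [-22.5  33.5   9.9  69.6   0.3  26.4] F [-0.6 -0.1 -7.9] T [ 0.05 -0.2   0.03] w 0.0141
tool delta mm [-2.5  0.3 -1.8]
toolz [-0.0494  0.026  -0.9984]
tip [ 0.5614 -0.2298  0.0074] tool delta tip->socket mouth [ -4.8   1.2 -30.9]
clock: 14.45
eef_pos: [0.564, -0.2313, 0.0795]
tool_rot: [0.414, 0.91, 0.001, -0.029]
ft_force: [0.0, 0.5, -4.5]
grip_width: 0.0145
t 14.45 pos [ 0.564  -0.2313  0.0795] head 131.1 tilt 3.36 j [-22.5  33.1  10.9  71.2   0.3  26.4] F [ 0.   0.5 -4.5] T [-0.04 -0.04  0.01] w 0.0145
toolz [-0.0521  0.0269 -0.9983]
tip [ 0.5608 -0.2297  0.0186] tool delta tip->socket mouth [ -5.9   1.7 -19.7]
```

```bash
python3 -m crank '[[[-2,0,-1,-9,255],[-2,1,-1,-9.5,255]]]'; python3 st.py .567 -.233 .0675;  python3 - <<'E'
from workcell import bot
import cv2,numpy as np
o=bot.get_obs();c=bot.camera("wrist");cv2.imwrite("pics/w10.png",c["img"]); np.savez("/tmp/w10.npz",pos=o["eef_pos"],q=o["tool_rot"],**c)
E
```

```text
clock: 14.7
eef_pos: [0.5684, -0.2341, 0.0842]
tool_rot: [0.257, 0.966, 0.006, -0.027]
ft_force: [-0.5, 0.0, -2.9]
grip_width: 0.014
t 14.70 pos [ 0.5684 -0.2341  0.0842] head 150.2 tilt 3.20 j [-22.5  33.4  12.1  71.9   0.2   7.3] F [-0.5  0.  -2.9] T [ 0.01 -0.12 -0.02] w 0.0140
tool delta mm [ 0.8  0.2 16.7]
toolz [-0.0497  0.0253 -0.9984]
tip [ 0.5654 -0.2325  0.0233] tool delta tip->socket mouth [ -1.   -0.1 -14.8]
```

View pics/w10.png

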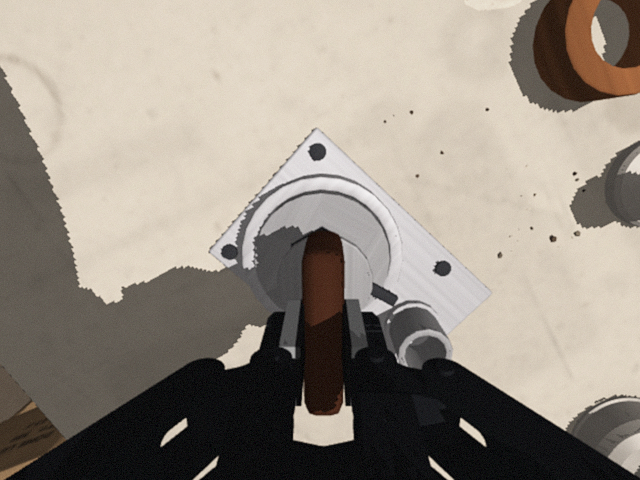

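```bash
python3 ptr.py /tmp/w10.npz 384 293 | head -1; python3 -m crank '[[[0,0,9,0,255]]]'; python3 st.py; python3 -m crank '[[[0,0,6,0,255]]]'; python3 st.py
```

```text
/tmp/w10.npz 284 ptr axis 27.8 from centre 30.2
clock: 14.88
eef_pos: [0.5682, -0.2345, 0.077]
tool_rot: [0.257, 0.966, 0.005, -0.027]
ft_force: [-4.7, -1.4, 1.0]
grip_width: 0.0143
t 14.88 pos [ 0.5682 -0.2345  0.077 ] head 150.2 tilt 3.10 j [-22.5  33.6  11.4  70.9   0.2   7.3] F [-4.7 -1.4  1. ] T [-0.05  1.26  0.05] w 0.0143
toolz [-0.0488  0.0234 -0.9985]
tip [ 0.5652 -0.2331  0.0161] tool delta tip->socket mouth [ -0.6   0.5 -22. ]
clock: 15.0
eef_pos: [0.5665, -0.2344, 0.0705]
tool_rot: [0.258, 0.966, 0.005, -0.028]
ft_force: [-4.9, 0.4, 1.2]
grip_width: 0.0141
t 15.00 pos [ 0.5665 -0.2344  0.0705] head 150.1 tilt 3.23 j [-22.5  33.8  10.7  70.1   0.1   7.4] F [-4.9  0.4  1.2] T [0.04 1.06 0.09] w 0.0141
toolz [-0.0511  0.0235 -0.9984]
tip [ 0.5634 -0.2329  0.0096] tool delta tip->socket mouth [ -1.8   1.2 -28.5]
```

```bash
python3 -m crank '[[[0,0,3,0,255]]]'; python3 st.py; python3 -m crank '[[[0,0,2,0,255],[0,0,0,0,100],[0,0,0,0,100],[0,0,0,0,100]]]'; python3 st.py .567 -.2335 .0695;  python3 - <<'E'
from workcell import bot
import cv2,numpy as np
c=bot.camera("scene"); cv2.imwrite("pics/c11.png",cv2.resize(c["img"][120:250,270:420],None,fx=4.5,fy=4.5));np.savez("/tmp/c11.npz",**c)
c=bot.camera("side"); cv2.imwrite("pics/s11.png",cv2.resize(c["img"][280:430,330:500],None,fx=4,fy=4));np.savez("/tmp/s11.npz",**c)
from h import *
for n in ["c8","c9","c11","s8","s9","s11"]:
    c=load(f"/tmp/{n}.npz"); W=cloud(c).reshape(-1,3); col=c["img"].reshape(-1,3).max(1); r=np.hypot(W[:,0]-.567,W[:,1]+.2335)
    q=W[(r<.025)]
    t=W[(r<.04)&(W[:,2]>.1)&(W[:,2]<.115)&(col>25)]
    print(n,"bar",np.percentile(t[:,2],[50,90,98]),cv2.minAreaRect(t[:,:2].astype(np.float32))[2],"flange",np.histogram(q[:,2]*1000,bins=np.arange(40,52))[0])
E
```

```text
clock: 15.12
eef_pos: [0.5655, -0.2339, 0.067]
tool_rot: [0.259, 0.966, 0.005, -0.029]
ft_force: [-2.0, 0.8, -0.2]
grip_width: 0.0143
t 15.12 pos [ 0.5655 -0.2339  0.067 ] head 150.0 tilt 3.33 j [-22.5  33.9  10.4  69.8   0.1   7.4] F [-2.   0.8 -0.2] T [0.23 0.75 0.03] w 0.0143
toolz [-0.0527  0.0244 -0.9983]
tip [ 0.5622 -0.2325  0.0061] tool delta tip->socket mouth [ -2.8   1.3 -32.1]
clock: 15.62
eef_pos: [0.5689, -0.2343, 0.0671]
tool_rot: [0.259, 0.966, 0.005, -0.025]
ft_force: [-0.8, -0.3, -0.7]
grip_width: 0.0517
t 15.62 pos [ 0.5689 -0.2343  0.0671] head 149.9 tilt 2.89 j [-22.5  33.9  10.4  69.4   0.2   7.5] F [-0.8 -0.3 -0.7] T [-0.03 -0.06 -0.01] w 0.0517
tool delta mm [ 2.1 -0.2 -2.3]
toolz [-0.0449  0.0229 -0.9987]
tip [ 0.5661 -0.233   0.0062] tool delta tip->socket mouth [  0.6  -0.1 -31.8]
c8 bar [0.10831861 0.11029427 0.11127451] 27.86640167236328 flange [ 2  3  9 23 55 63 52 23 11  2  0]
c9 bar [0.10857728 0.11069621 0.11174561] 41.33256530761719 flange [ 4  4  3 15 46 46 52 29 16  4  2]
c11 bar [0.10680086 0.11062446 0.11425399] 12.105791091918945 flange [ 5 24 52 52 48 24  7  7  3  4  0]
s8 bar [0.10900293 0.11141025 0.11227421] 28.379690170288086 flange [  5   4  12  15  28  95 152 170  89  22   6]
s9 bar [0.10965125 0.11186171 0.11295962] 42.59638977050781 flange [  3   3   6  13  19  72 167 177 114  32   6]
s11 bar [0.10749638 0.11041281 0.11428927] 60.32551193237305 flange [  9  15  33 107 184 142  73  17   5   8   9]
```

View pics/c11.png

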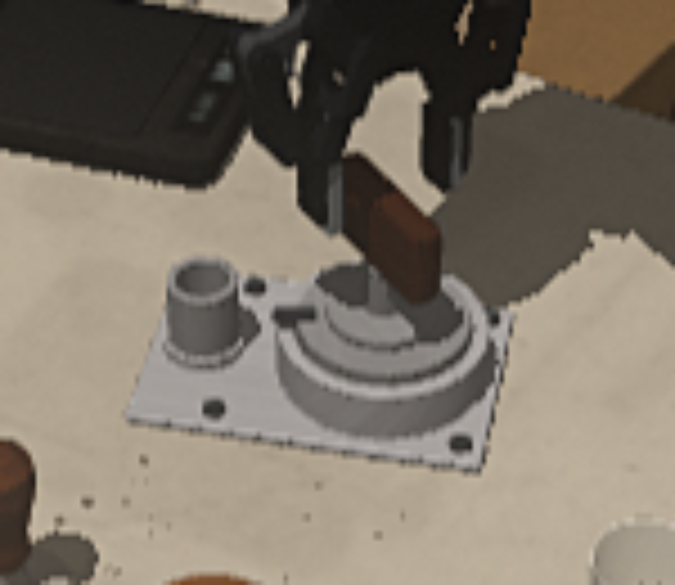

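View pics/s11.png

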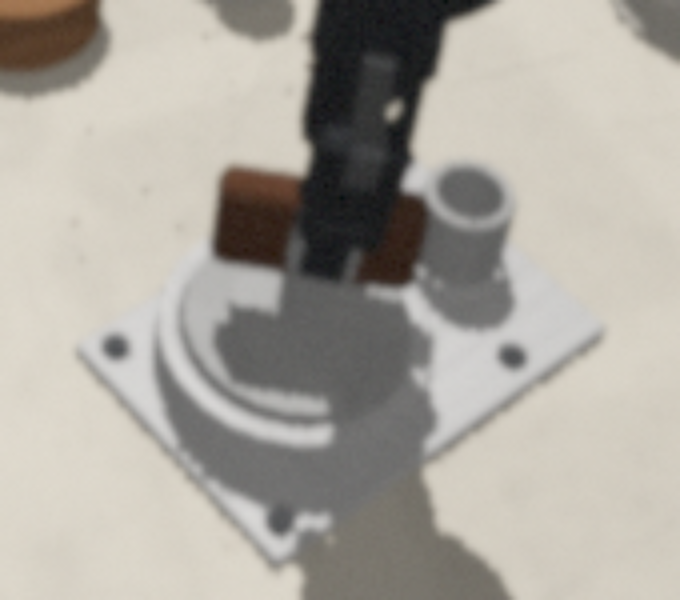

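```bash
python3 -m crank '[[[2,0,-2,0,100],[0,0,0,0,255],[0,0,0,0,255],[0,0,0,0,255],[0,0,0.5,0,255]]]'; python3 st.py .567 -.2335 .0695; python3 -m crank '[[[0,0,0.5,7,255],[0,0,0.5,7,255]]]'; python3 st.py .567 -.2335 .0695
```

```text
clock: 16.35
eef_pos: [0.5668, -0.2336, 0.0693]
tool_rot: [0.259, 0.965, 0.005, -0.025]
ft_force: [-2.1, -0.1, 4.3]
grip_width: 0.0143
t 16.35 pos [ 0.5668 -0.2336  0.0693] head 149.9 tilt 2.89 j [-22.5  33.5  10.1  69.5   0.2   7.6] F [-2.1 -0.1  4.3] T [0.03 0.23 0.02] w 0.0143
tool delta mm [-0.1  0.2 -0.2]
toolz [-0.0451  0.0224 -0.9987]
tip [ 0.5641 -0.2323  0.0084] tool delta tip->socket mouth [ -1.7   0.3 -29.7]
clock: 16.6
eef_pos: [0.567, -0.2325, 0.0695]
tool_rot: [0.378, 0.925, 0.003, -0.025]
ft_force: [-1.9, 1.4, 4.5]
grip_width: 0.0143
t 16.60 pos [ 0.567  -0.2325  0.0695] head 135.5 tilt 2.89 j [-22.5  33.5  10.1  69.4   0.3  22. ] F [-1.9  1.4  4.5] T [0.45 0.2  0.1 ] w 0.0143
tool delta mm [-0.7 -0.7 -0.1]
toolz [-0.0439  0.0246 -0.9987]
tip [ 0.5643 -0.231   0.0085] tool delta tip->socket mouth [ -2.2  -0.3 -29.6]
```

```bash
for i in 1; do python3 -m crank '[[[0,0,0.5,3,255]]]'; python3 st.py |head -1;  python3 -m crank '[[[0,0,0.5,2,255]]]'; python3 st.py|head -1; python3 -m crank '[[[0,0,0.5,2,255]]]'; python3 st.py|head -1; done;  python3 - <<'E'
from workcell import bot
import cv2,numpy as np
o=bot.get_obs();c=bot.camera("wrist");cv2.imwrite("pics/w12.png",c["img"]); np.savez("/tmp/w12.npz",pos=o["eef_pos"],q=o["tool_rot"],**c)
c=bot.camera("scene"); cv2.imwrite("pics/c12.png",cv2.resize(c["img"][120:250,270:420],None,fx=4.5,fy=4.5));np.savez("/tmp/c12.npz",**c)
E
```

```text
clock: 16.73
eef_pos: [0.5671, -0.2321, 0.0695]
tool_rot: [0.403, 0.915, 0.003, -0.025]
ft_force: [-2.2, 1.0, 3.3]
grip_width: 0.0143
t 16.73 pos [ 0.5671 -0.2321  0.0695] head 132.4 tilt 2.87 j [-22.5  33.5  10.   69.4   0.4  25.1] F [-2.2  1.   3.3] T [0.33 0.37 0.07] w 0.0143
clock: 16.85
eef_pos: [0.5668, -0.2318, 0.0696]
tool_rot: [0.419, 0.907, 0.002, -0.025]
ft_force: [-2.2, 1.1, 4.9]
grip_width: 0.014
t 16.85 pos [ 0.5668 -0.2318  0.0696] head 130.4 tilt 2.89 j [-22.5  33.5  10.   69.4   0.4  27.1] F [-2.2  1.1  4.9] T [0.21 0.59 0.22] w 0.0140
clock: 16.98
eef_pos: [0.5667, -0.2319, 0.0697]
tool_rot: [0.436, 0.9, 0.002, -0.025]
ft_force: [-1.2, -1.7, 4.5]
grip_width: 0.014
t 16.98 pos [ 0.5667 -0.2319  0.0697] head 128.3 tilt 2.87 j [-22.5  33.4  10.   69.4   0.4  29.2] F [-1.2 -1.7  4.5] T [-0.01  0.32  0.22] w 0.0140
```

View pics/w12.png

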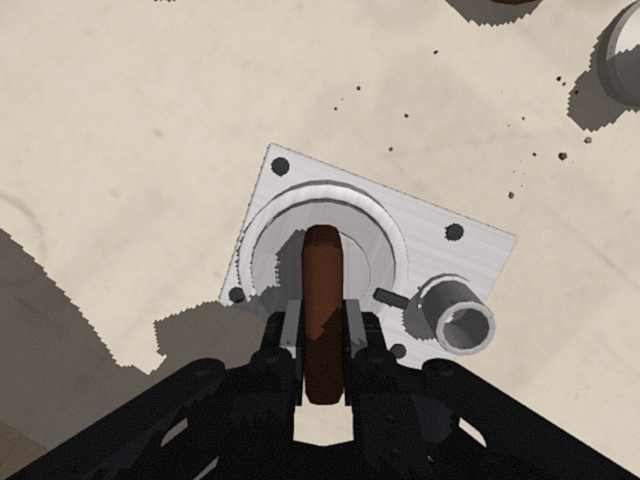

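View pics/c12.png

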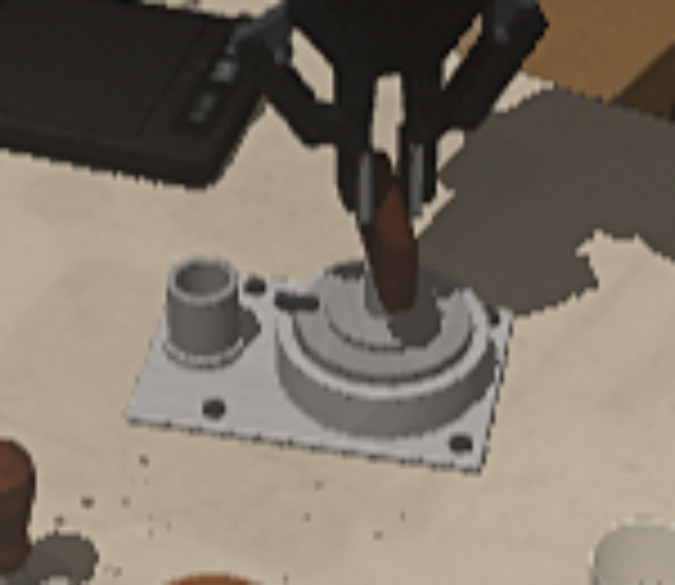

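```bash
python3 ptr.py /tmp/w12.npz 390 296 | head -1
python3 - <<'E'
from h import *
for n,s in [("c8",None),("c9",None),("c11",None),("c12",None)]:
    c=load(f"/tmp/{n}.npz"); g=c["img"].max(-1); m=np.zeros_like(g); m[183:194,329:342]=1; vu=np.argwhere((g<75)&(m>0)); print(n,len(vu),vu.mean(0))
E
```

```text
/tmp/w12.npz 416 ptr axis 17.3 from centre 17.2
c8 29 [186.93103448 335.37931034]
c9 27 [190.14814815 334.59259259]
c11 27 [189.85185185 334.77777778]
c12 29 [186.93103448 335.37931034]
```

```bash
python3 -m crank '[[[0,0,0,0,100],[0,0,0,0,100],[0,0,0,0,100],[0,0,-40,0,100],[0,0,-60,0,60],[0,0,-10,0,60]]]'; python3 st.py|head -1;  python3 - <<'E'
from workcell import bot
import cv2,numpy as np
o=bot.get_obs();c=bot.camera("wrist");cv2.imwrite("pics/w13.png",c["img"]); np.savez("/tmp/w13.npz",pos=o["eef_pos"],q=o["tool_rot"],**c)
c=bot.camera("scene"); cv2.imwrite("pics/c13.png",cv2.resize(c["img"][120:250,270:420],None,fx=4.5,fy=4.5));np.savez("/tmp/c13.npz",**c)
c=bot.camera("side"); cv2.imwrite("pics/s13.png",c["img"]);np.savez("/tmp/s13.npz",**c)
from h import *
for n in ["c8","c13","s8","s13"]:
    c=load(f"/tmp/{n}.npz"); W=cloud(c).reshape(-1,3); col=c["img"].reshape(-1,3).max(1); r=np.hypot(W[:,0]-.567,W[:,1]+.2335)
    q=W[(r<.025)]
    t=W[(r<.04)&(W[:,2]>.1)&(W[:,2]<.115)&(col>25)]
    print(n,"bar",np.percentile(t[:,2],[50,90,98]),cv2.minAreaRect(t[:,:2].astype(np.float32))[2],"flange",np.histogram(q[:,2]*1000,bins=np.arange(40,52))[0])
    if n[0]=="c":
        g=c["img"].max(-1); m=np.zeros_like(g); m[183:194,329:342]=1; print(np.argwhere((g<75)&(m>0)).mean(0))
E
```

```text
clock: 17.82
eef_pos: [0.5707, -0.2343, 0.1782]
tool_rot: [0.435, 0.9, 0.002, -0.028]
ft_force: [-0.1, -0.5, -0.1]
grip_width: 0.0654
t 17.82 pos [ 0.5707 -0.2343  0.1782] head 128.4 tilt 3.20 j [-22.5  30.9  22.1  84.4   0.4  29. ] F [-0.1 -0.5 -0.1] T [-0.07 -0.06  0.01] w 0.0654
c8 bar [0.10831861 0.11029427 0.11127451] 27.86640167236328 flange [ 2  3  9 23 55 63 52 23 11  2  0]
[186.93103448 335.37931034]
c13 bar [0.10643313 0.10859874 0.10957926] 39.806190490722656 flange [10 21 45 56 49 26  8  4  1  1  0]
[186.93103448 335.37931034]
s8 bar [0.10900293 0.11141025 0.11227421] 28.379690170288086 flange [  5   4  12  15  28  95 152 170  89  22   6]
s13 bar [0.10745474 0.10952487 0.11030316] 37.516719818115234 flange [ 13  18  40 109 166 167  73  11   5   3  12]
```

View pics/w13.png

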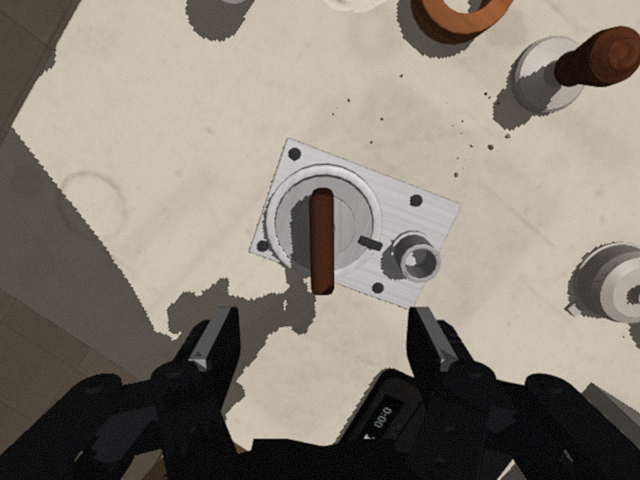

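View pics/s13.png

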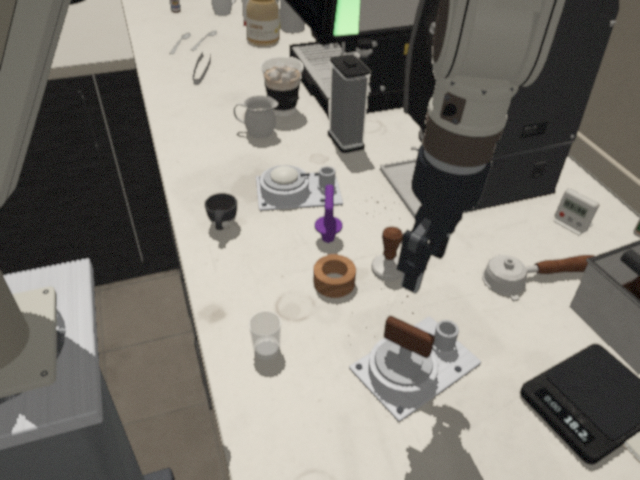

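The wrist view shows the pointer at (370,242) aimed at the sleeve at (416,256). The key stands level at (322,240), the gripper is clear, and the rest of the scene is undisturbed. I'm handing in.

```bash
python3 -c "
from workcell import bot
print(bot.job_done())"; python3 ptr.py /tmp/w13.npz 370 242|head -2
```

```text
the job is handed in; nothing more can be done
None
/tmp/w13.npz 184 ptr axis 17.9 from centre 16.6
bar [ 0.5662 -0.2341] ((0.015981433913111687, 0.06899885088205338), 38.847625732421875) z [0.10494396 0.10759973 0.1087324 ] slope [-0.0118556  -0.0181212   0.10722761]
```

The key is standing in the open socket and the disc is turned clockwise to its stop. I released it, backed the gripper clear and handed the job in at about 18 s.

**What went wrong on the way:** on the first turn I pushed past the stop. That wedged the key about 2 mm high in the taper. Backing off then dragged the disc about 14° counter-clockwise. I lifted the key, re-aligned and reseated it, and turned clockwise again.

**Last checks:**
- **Pointer:** it reads 17–18° and the sleeve is at about 17.4°. It sits on the same pixels as when I overloaded the stop at about 1 N m.
- **Seating:** the bar's top is at about 0.108 m, as expected with the flange on the disc. That is about 2 mm lower than when it was wedged.
- **Pointer-to-sleeve disagreement:** one direct wrist reading of the sleeve gave 20.8°. I took it as a poor pick of the sleeve's rim, because the plate edge gave 18.3° and the two fixed cameras 17.4°.
- **Stop torque:** the final turn ended at only about 0.2 N m, held low to avoid wedging again. So the stop is confirmed mainly by the pointer's position.
- **Forces:** the highest wrist force I read was about 33 N, against the 120 N limit.

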